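# Click the water canister shut under its cup

## Task

The cap of the drinking-water canister was left loose under the red cup that is kept upside down over it. Take the cup off and stand it mouth-down on the slab out of the way, screw the cap down clockwise until its ratchet clicks and slips, then put the cup back mouth-down over the cap, sitting flat on the canister's shoulder, and leave it there. Do not shift or tip the canister, do not tip the cup over, and leave everything else on the slab where it is.

Things in the scene. Friction and masses are not known exactly. Their poses are not given: they have to be found in the camera images.
- canister: Full plastic drinking-water canister, 3.4 kg, loose on the slab and standing upright: a box 170 (x) by 116 (y) by 175 high. Origin: centre of its underside; z up, x along its long side. On its flat shoulder (175 above the origin) stand the capped neck at x = -34 mm, y = 0 and a fixed carrying handle from x = +21 to +79 mm, 24 wide in y, 44 high above the shoulder (219 above the origin). The handle thus begins 55 mm from the cap's axis, towards +x. Its yaw can be anything.
- cap_top (a point): Centre of the top of the canister's cap, on its axis (z up), 42 mm above the shoulder. The cap is a black fluted cylinder 50 across and 32 high (10 to 42 mm above the shoulder). It turns in place, without rising or sinking: about 0.1 N m screws it down; once home the ratchet slips at about 0.25 N m. Apart from handle and cup, nothing taller than the shoulder is within 80 mm of its axis.
- thread (a joint): How far the cap's inner thread is screwed in, rad; grows clockwise seen from above. It starts loose, anywhere from 0.4 to 1.9, and stops dead at 2.6 (fully home); a click may knock it back by up to 0.08.
- click (a joint): How far the cap's outer shell has slipped clockwise past the inner thread, rad, 0 at the start. There are 12 ratchet teeth, one click every 0.52 rad; the first tooth is passed between 0.38 and 0.45 and the shell then rests near 0.5 to 0.6. Let go before a tooth is passed, the shell springs back; once past, it stays. While the thread still turns, the shell leads it by 0.1 to 0.2.
- cup: Red plastic cup, 50 g, 100 high, standing mouth-down (upside down). Origin: centre of its mouth, in the plane of the rim; z up towards the closed base, 100 above. Outer diameter 86 at the rim, tapering straight to 56 at the base (about 64 at 75 above the rim); wall 2.5. It starts over the cap with its rim flat on the canister's shoulder, origin on the cap's axis within 3 mm; when it is centred there is about 8 mm between it and the cap all round. Its yaw means nothing.
- bowl: Empty white ceramic bowl, 170 across, 70 high, on the slab; origin: centre of its underside.
- flask: Steel vacuum flask, 84 across, 260 high, with a grip loop that reaches 72 mm from its axis along its own +y; origin: centre of its underside.
- jar: Spice jar, 64 across, 95 high; origin: centre of its underside.
- salt_tin: Round lidded salt tin of steel, 70 across, 85 high with its knob; origin: centre of its underside.
- ladle: Stainless ladle lying on the slab, 285 long, up to 50 high; origin on the slab; the 80-wide bowl is centred at x = -120 mm and the handle runs to x = +165 mm, y = 0.
- paddle: Wooden paddle lying flat, 13 thick; origin on the slab; handle 22 wide from x = -190 to +70, blade 85 wide from x = +65 to +228 mm, y = 0.
- mitad_front (a point): Point on the slab under the front edge of the electric mitad (round griddle with a closed domed lid, heavy, 460 across, 195 high at the centre of the dome). Its x axis points to the mitad's centre, 230 mm away. The thermostat box reaches 48 mm in front of this point (at -x) and 60 to either side; the side handles reach 262 mm from the mitad's centre along +-y, 75 high.
- lid_handle (a point): Middle of the lifting handle near the front of the mitad's hinged dome lid, about 190 mm above the slab; the lid starts closed.
- hotplate_corner (a point): Point on the slab under the front left corner of a heavy hotplate, 260 square, with a lidded saucepan on it, 212 high over all. The hotplate lies from here 260 mm along this point's +x and 260 mm along its -y; its control knob sticks out 20 mm at -x.
Not all that is in view belongs to the job. What is meant by the canister is not yellow, and is the smaller of those in its own colour.

How it is judged (in metres and radians):
On the way, in this order (a step that is already met when the one before it is completed fails the run):
1. the cup stands mouth-down on the slab, let go, clear of the canister (height (world z) of cup below 0.01 m and angle between cup's own z axis and vertical below 0.15 rad and contact force between the fingers and cup below 0.1 N), for 0.2 s.
2. the cap is screwed home and its ratchet has clicked over at least one tooth (value of joint thread above 2.45 rad and value of joint click above 0.45 rad), for 0.1 s.
At the end, for the whole second after the job is handed in: Cap home (thread above 2.45) and clicked past a tooth (click above 0.45); the cup at rest mouth-down over the cap: within 16 mm of its axis, upright within 0.08 rad, rim 170 to 179 mm above the canister's underside; the canister at rest, upright within 0.05 rad (all of step 2 and horizontal distance between cup and cap_top below 0.016 m and z of cup in the frame of canister between 0.17 and 0.179 m and angle between cup's own z axis and vertical below 0.08 rad and linear speed of each of cup, canister below 0.02 m/s and angle between canister's own z axis and vertical below 0.05 rad); the robot touches nothing.
It fails at once if the canister is shifted more than 40 mm or tipped more than 0.25 rad (distance of canister from where it was at the start of the episode above 0.04 m or angle between canister's own z axis and vertical above 0.25 rad).
It fails at once if the cup is tipped over (more than 0.9 rad) (angle between cup's own z axis and vertical above 0.9 rad).
It fails at once if a bystander is shifted more than 30 mm (distance of any of bowl, flask, jar, salt_tin, ladle, paddle from where it was at the start of the episode above 0.03 m).
It fails at once if the flask, the jar or the salt tin is tipped more than 0.3 rad (angle between any of flask, jar, salt_tin's own z axis and vertical above 0.3 rad).
It fails at once if the mitad's lid is lifted more than 30 mm (distance of lid_handle from where it was at the start of the episode above 0.03 m).
It also fails if it takes over 67 s, if anything falls off the work surface, if the arm or the gripper's body presses on something with over 40 N, if the wrist force passes 120 N, or if a joint passes its speed limit or range.

## Robot

A 6-joint arm with a two-finger parallel gripper is mounted at the origin on the work surface. World frame = base frame: x ahead of the robot, y to its left, z up, the work surface at z = 0. Lengths are in mm, angles in rad, forces in N, time in s.
With the tool pointing down it reaches from about 350 to 775 mm from the base axis. Payload 7.3 kg.
Tool frame: the origin (TCP) lies at the very end of the fingers, on their centre line; the grasp point (between the pads) lies 19 mm behind it; x points along the fingers, z is the direction in which the jaws open and shut, and the axes are right-handed (so a half turn about x gives the same grasp; the last joint's range is limited). The gripper opens to 92 mm and grips with 3 to 60 N. Pads are 19 mm wide; open, the fingers measure 130 mm over their backs; the gripper's body (75 mm by 190 mm) begins 47 mm behind the grasp point.
Start: joints at [-1.319, 0.342, 1.524, -0, 1.275, -0.146], TCP at [203.404, -484.016, 226.741] pointing down, gripper open.
Joint ranges: [-2.53, 2.53], [-0.77, 2.02], [0.04, 2.7], [-1, 4.14], [0.28, 2.66], [-3.11, 3.11]. Speed limits (rad/s): [2.57, 2.57, 3.14, 3.14, 3.14, 3.14].

## Interface

Orientations are given as [roll, pitch, yaw] about the fixed x, y, z axes, in that order (R = Rz(yaw) Ry(pitch) Rx(roll)).
In Python, from plant import * gives the robot as it stands.
- The arm moves only by the shell command python3 -m creep 'ROWS'. ROWS is JSON, a list of rows, each an object of numbers: "tx", "ty", "tz": the shift along the tool's x, y, z in cm; "wx", "wy", "wz": the turn, a rotation vector about the tool's x, y, z in rad; "gripper": the closure, from -1 (fully open) to 1 (shut). A call has 1 to 8 rows; each row is the pose to reach, as a shift and turn from the pose commanded when the call began, along the tool's axes at that moment; what a row does not reach only later rows make up. A row lasts 1/12 s, in which the tool goes at most 41.7 mm and 7.16 degrees, less where a joint would pass 70% of its speed; a pose out of reach is approached as far as the arm can. A call with a gripper value outside its range is refused whole. The fingers move at their own pace and stop on an object; the grip force is fixed at half the most. Time passes only in rows, so rows that repeat a pose let the fingers close. It gives the time, the measured TCP pose, the force and the opening at its end, in the units of the state.
- get_obs(): the state, without advancing time (a new reading comes with each control period).
- capture(name): name is "scene" or "side" or "wrist"; returns a dict with "frame" (384x512x3 uint8, red, green, blue), "z_map" (384x512 float32, mm along the optical axis (not along the pixel's ray), 0 where there is no reading), "vertical_fov" (degrees; the focal length in pixels is half the picture's height over the tangent of half this angle, whatever the lens; pixels are square), "cx", "cy" (the principal point, pixels), "xyz" and "rotation" of the camera in the world. Camera axes: x right, y down, z forward; pixel columns grow to the right and rows downward; lengths in mm; the calibration is good to about 2 mm. A picture is of the moment at which its call begins.
- close_job(): hands the job in, once; it reports no verdict.
The state is a dict: "time": time; "joint_positions": joint angles; "dq": joint speeds; "tau": joint torques, N m; "tool_pos": TCP position; "tcp_rot": TCP orientation; "contact_force": force on the tool from outside, world axes, zero at the start; "moment": the same for the moment, N m; "grip_width": finger opening in mm.
Only numpy, scipy, OpenCV 4.12 (cv2) and the standard library are available. Lean on these libraries where they do the work, as an engineer would, in place of code of your own. Each camera call takes 0.05 s, during which the arm holds its last target.

## Working session

There is one attempt and no reset: what is moved stays moved. The work goes in short steps, Python scripts to look and compute and a shell command to move; the robot and the scene stay as the last step left them, time stands still between calls to the robot, and variables do not carry over. Pictures are saved under pics/ and viewed, and the job is handed in when it is done.

```bash
ls; mkdir -p pics; cat > h.py <<'E'
from plant import *
import numpy as np, cv2
def cap(n,save=None):
    c=capture(n)
    if save: cv2.imwrite(f'pics/{save}.png',c['frame'][:,:,::-1])
    np.save(f'pics/{n}_z.npy',c['z_map'])
    return c
def P(c,u,v,z=None):
    f=c['frame'].shape[0]/2/np.tan(np.radians(c['vertical_fov'])/2)
    if z is None: z=c['z_map'][int(v),int(u)]
    p=np.array([(u-c['cx'])/f*z,(v-c['cy'])/f*z,z])
    return np.array(c['rotation'])@p+np.array(c['xyz'])
def cloud(c):
    f=c['frame'].shape[0]/2/np.tan(np.radians(c['vertical_fov'])/2)
    v,u=np.mgrid[0:384,0:512]; z=c['z_map']
    p=np.stack([(u-c['cx'])/f*z,(v-c['cy'])/f*z,z],-1)
    return p@np.array(c['rotation']).T+np.array(c['xyz'])
E
python3 - <<'E'
from h import *
o=get_obs();print(o)
for n in ['scene','side','wrist']:
    c=cap(n,n+'0');print(n,c['vertical_fov'],c['cx'],c['cy'],c['xyz'],np.array(c['rotation']).round(3).tolist())
E
```

```text
pics
{'time': 0.0, 'joint_positions': array([-1.31898870e+00,  3.42721318e-01,  1.52502112e+00,  3.23494217e-05,
        1.27539612e+00, -1.46016385e-01]), 'dq': array([ 1.18682723e-03, -1.65174264e-03,  5.05511586e-04, -4.67371516e-04,
        5.96652648e-06, -1.74859625e-03]), 'tau': array([-3.87607565e-05, -4.31239772e+01, -2.44225395e+01,  7.15652341e-02,
        5.58597723e-02, -1.32559417e-04]), 'tool_pos': array([ 203.31113261, -483.59293976,  226.04426337]), 'tcp_rot': array([2.97556881, 1.56925012, 1.80258705]), 'contact_force': array([-0.51062371, -0.39938703, -0.03828713]), 'moment': array([ 0.01718273, -0.03684469,  0.04329129]), 'grip_width': 91.70719323388097}
scene 42.71292710327443 257.8592413366099 193.24827406107252 [ 972.42231276 -629.73778063 1869.48025489] [-2.726, 0.007, 0.627]
side 51.859784413930115 251.295726888896 189.22831451556215 [ 989.88936714 1153.01594062 1088.56553493] [-2.224, 0.007, 2.741]
wrist 66.16775139037094 249.98523824266218 193.05352458316187 [ 280.06389218 -450.52200867  384.19007929] [2.833, 0.001, -1.173]
```

```bash
sed -i "s/np.array(c\['rotation'\])/RR(c['rotation'])/; s/^import numpy.*/&\nfrom scipy.spatial.transform import Rotation as Ro\ndef RR(r): return Ro.from_euler('xyz',r).as_matrix()/" h.py; cat h.py | head -8
python3 - <<'E'
import cv2,numpy as np
for n in ['scene','side']:
    cv2.imwrite(f'pics/{n}0b.png',cv2.resize(cv2.imread(f'pics/{n}0.png'),(800,600),interpolation=cv2.INTER_CUBIC))
E
```

```text
from plant import *
import numpy as np, cv2
from scipy.spatial.transform import Rotation as Ro
def RR(r): return Ro.from_euler('xyz',r).as_matrix()
def cap(n,save=None):
    c=capture(n)
    if save: cv2.imwrite(f'pics/{save}.png',c['frame'][:,:,::-1])
    np.save(f'pics/{n}_z.npy',c['z_map'])
```

View pics/scene0b.png

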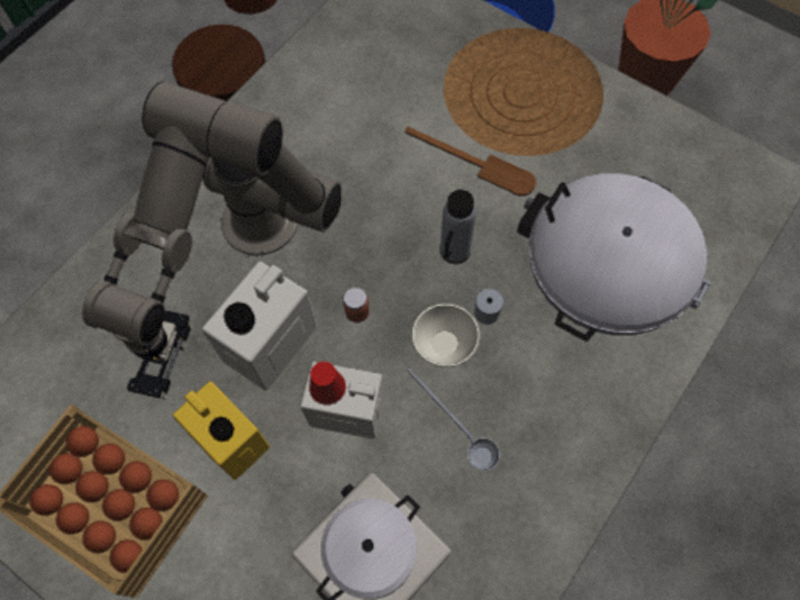

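View pics/side0b.png

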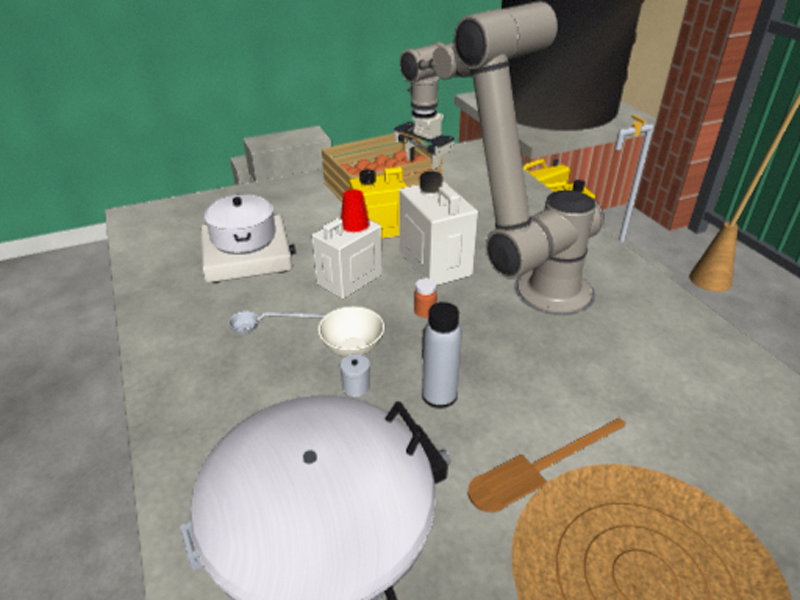

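View pics/wrist0.png

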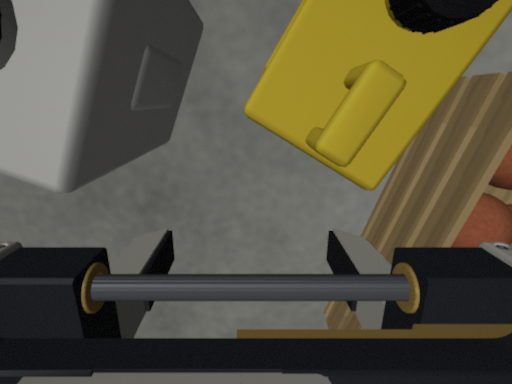

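```bash
python3 - <<'E'
from h import *
for n in ['scene','side']:
    c=cap(n); X=cloud(c); F=c['frame'].astype(int); ok=c['z_map']>0
    red=(F[...,0]>110)&(F[...,1]<50)&(F[...,2]<60)&ok&(X[...,2]>150)&(X[...,2]<300)
    p=X[red]; print(n,'cup pts',len(p),p.min(0).round(),p.max(0).round())
    top=p[p[:,2]>p[:,2].max()-6]; print('top centroid',top.mean(0).round(1),len(top))
    # axis fit: circle radius at height z: r=43-15*(h)/100 with h=z-175
    from scipy.optimize import least_squares
    q=p[(p[:,2]<268)]
    r=lambda s: np.hypot(q[:,0]-s[0],q[:,1]-s[1])-(43-.15*(q[:,2]-175-s[2]))
    s=least_squares(r,[*top[:,:2].mean(0),0],loss='soft_l1');print('axis',s.x.round(1),np.sqrt(np.mean(s.fun**2)))
    cx,cy=s.x[:2]
    near=ok&(abs(X[...,2]-175)<6)&(np.hypot(X[...,0]-cx,X[...,1]-cy)<170)&~red
    q=X[near]; print('shoulder',len(q),q.mean(0).round(1),np.median(q[:,2]))
    rr=cv2.minAreaRect(q[:,:2].astype(np.float32));print(rr); print(cv2.boxPoints(rr).round())
    hd=ok&(X[...,2]>205)&(X[...,2]<228)&(np.hypot(X[...,0]-cx,X[...,1]-cy)<120)&(np.hypot(X[...,0]-cx,X[...,1]-cy)>45)
    q=X[hd];print('handle',len(q),q.mean(0).round(1),q.min(0).round(),q.max(0).round())
    sl=ok&(abs(X[...,2])<12)
    print('slab z',np.median(X[sl][:,2]))
E
```

```text
scene cup pts 201 [ 482. -333.  182.] [ 540. -271.  283.]
top centroid [ 511.2 -308.7  279.3] 44
axis [ 507.2 -301.4  -38.5] 3.695958560187074
shoulder 705 [ 551.9 -296.3  174.6] 174.41916486803302
((484.5516052246094, -309.6056213378906), (289.8170166015625, 137.80322265625), 15.749378204345703)
[[ 326. -283.]
 [ 364. -415.]
 [ 643. -337.]
 [ 605. -204.]]
handle 111 [ 581.5 -275.2  217.1] [ 489. -343.  206.] [ 609. -254.  226.]
slab z -0.4188739015410192
side cup pts 363 [ 472. -329.  177.] [ 538. -259.  278.]
top centroid [ 503.2 -298.2  274.6] 48
axis [ 499.8 -301.4  -13.9] 3.688580508082607
shoulder 303 [ 534.9 -258.9  173.5] 173.15924318653254
((473.8357849121094, -295.96124267578125), (291.2229309082031, 119.57695007324219), 18.159652709960938)
[[ 317. -285.]
 [ 354. -398.]
 [ 631. -307.]
 [ 594. -194.]]
handle 63 [ 576.6 -262.4  214.2] [ 546. -294.  205.] [ 603. -244.  221.]
slab z -0.8341149488942392
```

```bash
python3 - <<'E'
from h import *
from scipy.optimize import least_squares
Q=[];
for n in ['scene','side']:
    c=cap(n); X=cloud(c); F=c['frame'].astype(int); ok=c['z_map']>0
    red=(F[...,0]>90)&(F[...,1]<60)&(F[...,2]<70)&ok&(X[...,2]>175)&(X[...,2]<290)&(np.hypot(X[...,0]-505,X[...,1]+300)<60)
    red_e=cv2.erode(red.astype(np.uint8),np.ones((3,3)))>0
    q=X[red_e&(X[...,2]<268)]
    r=lambda s: np.hypot(q[:,0]-s[0],q[:,1]-s[1])-(43-.15*(q[:,2]-175))
    s=least_squares(r,[505,-300],loss='soft_l1');print(n,'axis',s.x.round(1),len(q),np.sqrt(np.mean(s.fun**2)))
    t=X[red_e&(X[...,2]>270)];print('top',t.mean(0).round(1),len(t))
    sh=ok&(abs(X[...,2]-175)<7)&(np.hypot(X[...,0]-505,X[...,1]+300)<160)&(X[...,0]>440)
    k,l=cv2.connectedComponents(sh.astype(np.uint8))
    best=max(range(1,k),key=lambda i:(l==i).sum()); q=X[l==best]
    rr=cv2.minAreaRect(q[:,:2].astype(np.float32));print(rr); print(cv2.boxPoints(rr).round())
    hd=ok&(abs(X[...,2]-218)<6)&(np.hypot(X[...,0]-505,X[...,1]+300)<130)&(np.hypot(X[...,0]-505,X[...,1]+300)>50)&~red
    q=X[hd]; print('hd',cv2.minAreaRect(q[:,:2].astype(np.float32)),np.median(q,0))
    f=c['frame']
    v,u=[int(a.mean()) for a in np.where(red)]
    cr=f[max(0,v-60):v+70,max(u-80,0):u+90,::-1]
    cv2.imwrite(f'pics/crop_{n}.png',cv2.resize(cr,None,fx=4,fy=4,interpolation=cv2.INTER_CUBIC)); print('crop org',u-80,v-60)
E
```

```text
scene axis [ 499.6 -296.5] 20 9.147124646630122
top [ 508.5 -306.5  276. ] 125
((536.2684326171875, -294.9766845703125), (169.8219757080078, 117.33882904052734), 25.0098934173584)
[[ 435. -278.]
 [ 484. -384.]
 [ 638. -312.]
 [ 588. -206.]]
hd ((581.6370239257812, -274.7946472167969), (56.42759323120117, 24.660781860351562), 27.131624221801758) [ 582.46145831 -275.37882121  218.01591962]
crop org 128 180
side axis [ 499.7 -304.4] 236 3.193805361581054
top [ 504.  -293.3  273.5] 48
((531.259033203125, -283.38134765625), (171.3794403076172, 117.56771850585938), 23.794971466064453)
[[ 429. -264.]
 [ 477. -372.]
 [ 633. -303.]
 [ 586. -195.]]
hd ((576.5232543945312, -265.747802734375), (55.98772430419922, 25.201814651489258), 20.19963836669922) [ 578.87859527 -262.86308032  216.58752438]
crop org 146 74
```

View pics/crop_scene.png

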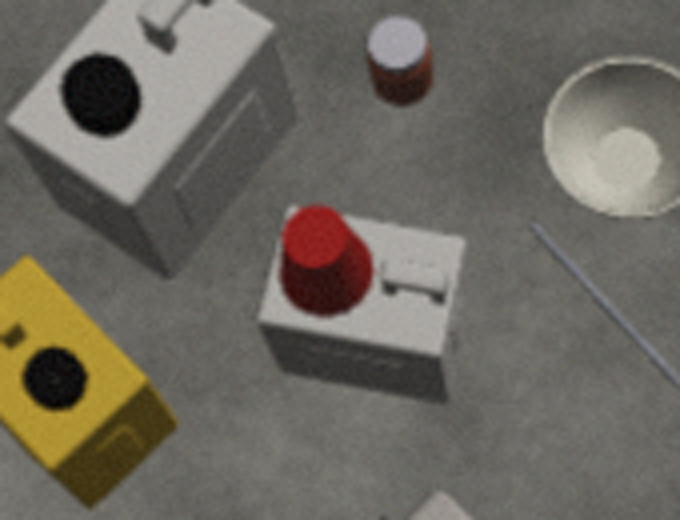

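View pics/crop_side.png

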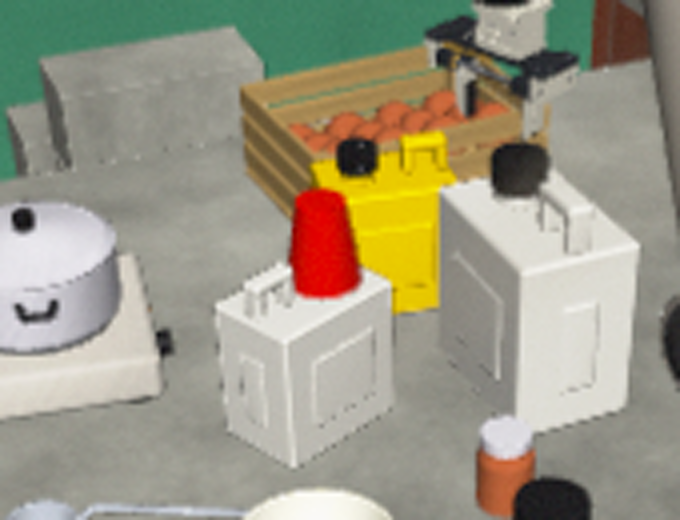

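```bash
python3 - <<'E'
from h import *
# top-view height map 2mm... x up, y left ; 2.5mm per px
H=np.zeros((360,440))
for n in ['scene','side']:
    c=cap(n); X=cloud(c); X=X[c['z_map']>0]
    u=((300-X[:,1])/2.5).astype(int); v=((900-X[:,0])/2.5).astype(int)
    m=(u>=0)&(u<440)&(v>=0)&(v<360)
    np.maximum.at(H,(v[m],u[m]),X[m,2])
H=cv2.morphologyEx(H.astype(np.float32),cv2.MORPH_CLOSE,np.ones((3,3)))
im=cv2.applyColorMap(np.clip(H,0,255).astype(np.uint8),cv2.COLORMAP_JET)
for x in range(0,900,100): cv2.putText(im,str(x),(0,int((900-x)/2.5)),0,.35,(255,255,255));cv2.line(im,(0,int((900-x)/2.5)),(439,int((900-x)/2.5)),(90,90,90))
for y in range(-800,300,100): cv2.putText(im,str(y),(int((300-y)/2.5),350),0,.35,(255,255,255));cv2.line(im,(int((300-y)/2.5),0),(int((300-y)/2.5),359),(90,90,90))
cv2.imwrite('pics/map0.png',cv2.resize(im,(733,600)))
E
```

```text
(no output)
```

View pics/map0.png

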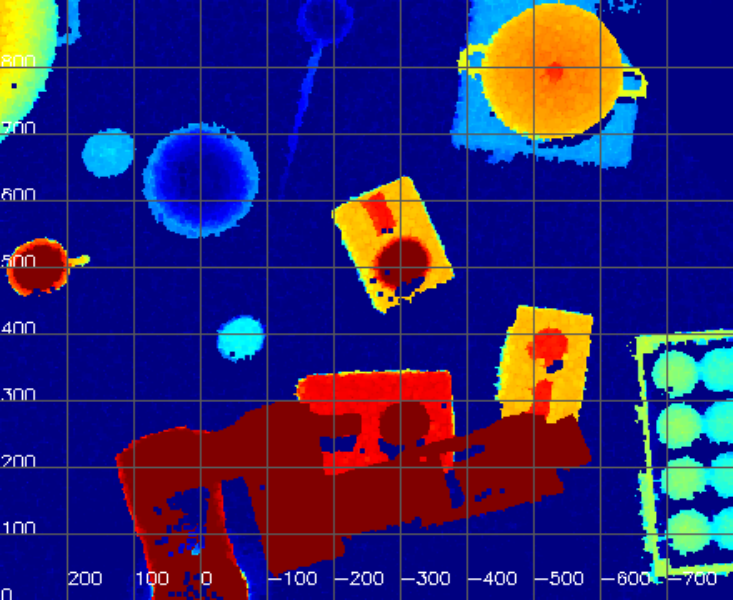

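```bash
cat >> h.py <<'E'
def to(pos,jaw=None,o=None):
    """world pos (TCP), jaw angle (deg, world direction of tool z) -> tool-axis shift cm, rotvec"""
    o=o or get_obs(); R=RR(o['tcp_rot']); d=R.T@(np.array(pos)-o['tool_pos'])/10
    cur=np.degrees(np.arctan2(R[1,2],R[0,2]))
    if jaw is None: jaw=cur
    a=np.radians(jaw); z=np.array([np.cos(a),np.sin(a),0]); x=np.array([0,0,-1.]); T=np.stack([x,np.cross(z,x),z],1)
    w=Ro.from_matrix(R.T@T).as_rotvec()
    print('shift cm',d.round(2),'w',w.round(3),'cur jaw',cur.round(1),'q6',o['joint_positions'][5].round(3),'pos',o['tool_pos'].round(1),'t',round(o['time'],2),'w',round(o['grip_width'],1))
E
python3 - <<'E'
from h import *
to([203,-484,360]); to([480,-330,360])
print(RR(get_obs()['tcp_rot']).round(3))
c=cap('wrist');o=get_obs();R=RR(o['tcp_rot']);print('cam in tool',(R.T@(c['xyz']-o['tool_pos'])).round(1)); print((R.T@RR(c['rotation'])).round(2))
E
```

```text
shift cm [-1.333e+01 -4.000e-02 -1.000e-02] w [ 0. -0.  0.] cur jaw -67.2 q6 -0.146 pos [ 203.4 -484.   226.7] t 0.45 w 91.8
shift cm [-13.33  31.47  -3.48] w [ 0. -0.  0.] cur jaw -67.2 q6 -0.146 pos [ 203.4 -484.   226.7] t 0.45 w 91.8
[[-0.     0.922  0.387]
 [ 0.     0.387 -0.922]
 [-1.    -0.    -0.   ]]
cam in tool [-158.    83.6   -1. ]
[[-0.   -0.3   0.95]
 [ 0.   -0.95 -0.3 ]
 [ 1.   -0.    0.  ]]
```

```bash
python3 -m creep '[{"tx":-4},{"tx":-8},{"tx":-12},{"tx":-13.5,"ty":3},{"tx":-13.5,"ty":7},{"tx":-13.5,"ty":11},{"tx":-13.5,"ty":15,"tz":-2},{"tx":-13.5,"ty":19,"tz":-3}]' && python3 -m creep '[{"ty":4,"tz":-1},{"ty":8,"tz":-2},{"ty":8.8,"tz":-2},{"ty":8.8,"tz":-2},{"ty":8.8,"tz":-2}]'
python3 - <<'E'
from h import *
c=cap('wrist','wrist1'); to([503,-303,360])
E
```

```text
shift cm [-13.33  34.63  -5.08] w [-0.  0.  0.] cur jaw -67.2 q6 -0.146 pos [ 203.4 -484.   226.7] t 0.55 w 91.5validation failed for argument at $[0]...
```

View pics/wrist1.png

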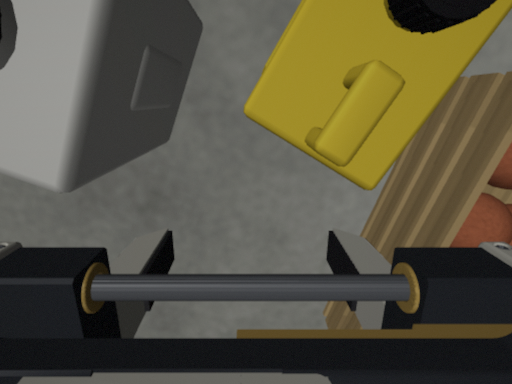

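```bash
python3 -m creep '[{"tx":-4,"ty":0,"tz":0,"wx":0,"wy":0,"wz":0,"gripper":-1},{"tx":-8,"ty":0,"tz":0,"wx":0,"wy":0,"wz":0,"gripper":-1},{"tx":-12,"ty":0,"tz":0,"wx":0,"wy":0,"wz":0,"gripper":-1},{"tx":-13.5,"ty":3,"tz":0,"wx":0,"wy":0,"wz":0,"gripper":-1},{"tx":-13.5,"ty":7,"tz":0,"wx":0,"wy":0,"wz":0,"gripper":-1},{"tx":-13.5,"ty":11,"tz":0,"wx":0,"wy":0,"wz":0,"gripper":-1},{"tx":-13.5,"ty":15,"tz":-2,"wx":0,"wy":0,"wz":0,"gripper":-1},{"tx":-13.5,"ty":19,"tz":-3,"wx":0,"wy":0,"wz":0,"gripper":-1}]' && python3 -m creep '[{"tx":0,"ty":4,"tz":-1,"wx":0,"wy":0,"wz":0,"gripper":-1},{"tx":0,"ty":8,"tz":-2,"wx":0,"wy":0,"wz":0,"gripper":-1},{"tx":0,"ty":8.8,"tz":-2,"wx":0,"wy":0,"wz":0,"gripper":-1},{"tx":0,"ty":8.8,"tz":-2,"wx":0,"wy":0,"wz":0,"gripper":-1}]'
python3 - <<'E'
from h import *
c=cap('wrist','wrist2'); to([503,-303,360])
E
```

```text
time: 1.22
tool_pos: [365.7, -382.9, 361.7]
tcp_rot: [-2.581, 1.57, 2.528]
contact_force: [0.5, -0.5, 0.5]
grip_width: 92.0
time: 1.55
tool_pos: [440.3, -330.0, 361.5]
tcp_rot: [2.189, 1.57, 1.021]
contact_force: [-0.2, 0.8, -0.6]
grip_width: 91.9
shift cm [ 0.14  7.01 -0.1 ] w [ 0.    -0.     0.001] cur jaw -67.1 q6 0.385 pos [ 438.8 -331.3  361.5] t 1.6 w 91.3
```

View pics/wrist2.png

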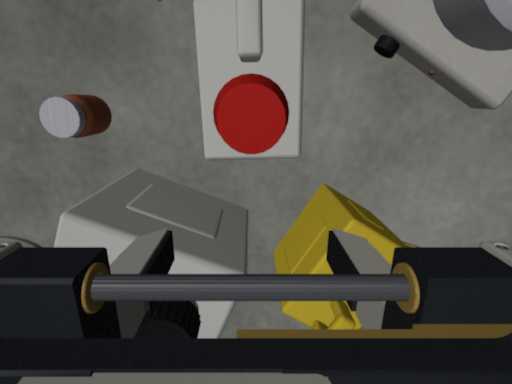

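```bash
cat > meas.py <<'E'
from h import *
from scipy.optimize import least_squares
def wristmeas(save=None):
    c=cap('wrist',save); X=cloud(c); F=c['frame'].astype(int); ok=c['z_map']>0
    red=(F[...,0]>90)&(F[...,1]<60)&(F[...,2]<70)&ok&(X[...,2]>20)
    t=X[red]
    if len(t)>50:
        zt=np.percentile(t[:,2],90); top=(red&(abs(X[...,2]-zt)<4)).astype(np.uint8)
        q=X[top>0]; (cx,cy),r=cv2.minEnclosingCircle(q[:,:2].astype(np.float32)); print('cup top z',zt.round(1),'centroid',q[:,:2].mean(0).round(1),'circle',round(cx,1),round(cy,1),'r',round(r,1),len(q))
    sh=ok&(abs(X[...,2]-175)<5)&(F.max(-1)-F.min(-1)<40)
    k,l,st,ce=cv2.connectedComponentsWithStats(sh.astype(np.uint8))
    b=1+np.argmax(st[1:,4]);q=X[l==b];rr=cv2.minAreaRect(q[:,:2].astype(np.float32));print('shoulder',rr,np.median(q[:,2]),len(q)); print(cv2.boxPoints(rr).round(1).tolist())
    return c,X,F
if __name__=='__main__':
    import sys
    wristmeas(sys.argv[1] if len(sys.argv)>1 else None)
E
python3 meas.py
```

```text
cup top z 276.3 centroid [ 503.4 -302.3] circle 502.5 -302.6 r 28.3 3866
shoulder ((529.3507690429688, -290.83758544921875), (164.40716552734375, 115.38409423828125), 24.569543838500977) 175.0624491260527 10080
[[430.6000061035156, -272.5], [478.6000061035156, -377.5], [628.0999755859375, -309.1000061035156], [580.0999755859375, -204.1999969482422]]
```

```bash
python3 - <<'E'
from h import *
to([503,-302.4,361.5],-67.1); 
E
python3 -m creep '[{"tx":0,"ty":4,"tz":0,"wx":0,"wy":0,"wz":0,"gripper":-1},{"tx":0,"ty":7.05,"tz":-0.1,"wx":0,"wy":0,"wz":0,"gripper":-1},{"tx":0,"ty":7.05,"tz":-0.1,"wx":0,"wy":0,"wz":0,"gripper":-1},{"tx":3,"ty":7.05,"tz":-0.1,"wx":0,"wy":0,"wz":0,"gripper":-1},{"tx":4.5,"ty":7.05,"tz":-0.1,"wx":0,"wy":0,"wz":0,"gripper":-1},{"tx":4.5,"ty":7.05,"tz":-0.1,"wx":0,"wy":0,"wz":0,"gripper":-1},{"tx":4.5,"ty":7.05,"tz":-0.1,"wx":0,"wy":0,"wz":0,"gripper":-1}]'
python3 - <<'E'
from meas import *
wristmeas('wrist3')
to([503,-302.4,230],-67.1); 
E
```

```text
shift cm [-0.    7.15 -0.21] w [-0.001 -0.     0.001] cur jaw -67.2 q6 0.385 pos [ 437.9 -332.   361.5] t 1.65 w 91.9
time: 2.23
tool_pos: [501.5, -304.8, 316.6]
tcp_rot: [-2.342, 1.569, 2.766]
contact_force: [0.4, 0.4, 0.5]
grip_width: 91.8
cup top z 276.2 centroid [ 504.1 -302.1] circle 503.0 -302.4 r 28.1 4295
shoulder ((532.5108642578125, -289.5504150390625), (168.26458740234375, 115.50802612304688), 24.651966094970703) 175.0621819433551 10274
[[432.0, -272.20001220703125], [480.1000061035156, -377.1000061035156], [633.0999755859375, -306.8999938964844], [584.9000244140625, -202.0]]
shift cm [ 8.78  0.18 -0.21] w [-0.004  0.001 -0.   ] cur jaw -67.3 q6 0.499 pos [ 502.1 -304.9  317.8] t 2.28 w 91.7
```

View pics/wrist3.png

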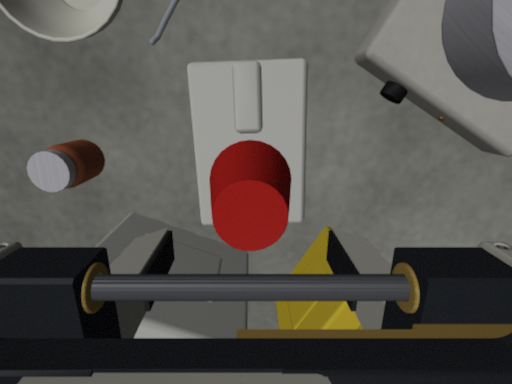

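```bash
python3 -m creep '[{"tx":4,"ty":0.15,"tz":-0.2,"wx":0,"wy":0,"wz":0,"gripper":-1},{"tx":7,"ty":0.15,"tz":-0.2,"wx":0,"wy":0,"wz":0,"gripper":-1},{"tx":8.8,"ty":0.15,"tz":-0.2,"wx":0,"wy":0,"wz":0,"gripper":-1},{"tx":8.8,"ty":0.15,"tz":-0.2,"wx":0,"wy":0,"wz":0,"gripper":-1},{"tx":8.8,"ty":0.15,"tz":-0.2,"wx":0,"wy":0,"wz":0,"gripper":-1}]'
python3 - <<'E'
from h import *
to([503,-302.4,230],-67.1)
E
python3 -m creep '[{"tx":0,"ty":0,"tz":0,"wx":0,"wy":0,"wz":0,"gripper":1},{"tx":0,"ty":0,"tz":0,"wx":0,"wy":0,"wz":0,"gripper":1},{"tx":0,"ty":0,"tz":0,"wx":0,"wy":0,"wz":0,"gripper":1},{"tx":0,"ty":0,"tz":0,"wx":0,"wy":0,"wz":0,"gripper":1},{"tx":0,"ty":0,"tz":0,"wx":0,"wy":0,"wz":0,"gripper":1},{"tx":0,"ty":0,"tz":0,"wx":0,"wy":0,"wz":0,"gripper":1}]'
python3 - <<'E'
from h import *
to([503,-302.4,230],-67.1); c=cap('wrist','wrist4')
E
```

```text
time: 2.7
tool_pos: [503.5, -302.0, 229.9]
tcp_rot: [0.339, 1.57, -0.835]
contact_force: [0.4, 0.6, -0.0]
grip_width: 91.8
shift cm [-0.01 -0.07  0.02] w [-0.003  0.001 -0.   ] cur jaw -67.3 q6 0.503 pos [ 503.5 -302.   229.9] t 2.7 w 91.8
time: 3.2
tool_pos: [504.1, -301.8, 230.1]
tcp_rot: [0.383, 1.567, -0.79]
contact_force: [0.5, -0.9, 6.2]
grip_width: 68.6
shift cm [ 0.01 -0.13  0.01] w [-0.002  0.003 -0.001] cur jaw -67.2 q6 0.504 pos [ 504.1 -301.8  230.1] t 3.2 w 68.6
```

View pics/wrist4.png

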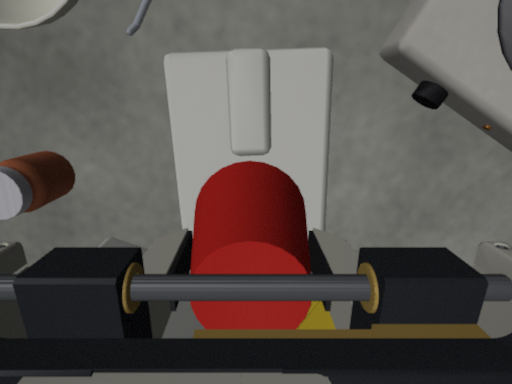

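```bash
python3 -m creep '[{"tx":-1,"ty":0,"tz":0,"wx":0,"wy":0,"wz":0,"gripper":1},{"tx":-2.5,"ty":0,"tz":0,"wx":0,"wy":0,"wz":0,"gripper":1},{"tx":-4.5,"ty":0,"tz":0,"wx":0,"wy":0,"wz":0,"gripper":1},{"tx":-7,"ty":0,"tz":0,"wx":0,"wy":0,"wz":0,"gripper":1},{"tx":-8.5,"ty":0,"tz":0,"wx":0,"wy":0,"wz":0,"gripper":1},{"tx":-8.5,"ty":0,"tz":0,"wx":0,"wy":0,"wz":0,"gripper":1}]'
python3 - <<'E'
from h import *
to([480,-115,315]); c=cap('side');cap('wrist','wrist5')
cv2.imwrite('pics/side5.png',cv2.resize(c['frame'][50:220,130:340,::-1],None,fx=3.5,fy=3.5,interpolation=cv2.INTER_CUBIC))
E
```

```text
time: 3.75
tool_pos: [504.4, -301.5, 317.7]
tcp_rot: [0.537, 1.565, -0.636]
contact_force: [0.2, -0.7, -0.2]
grip_width: 68.0
shift cm [  0.19   4.98 -18.14] w [ 0.     0.005 -0.003] cur jaw -67.2 q6 0.503 pos [ 504.4 -301.5  317.7] t 3.75 w 68.0
```

View pics/side5.png

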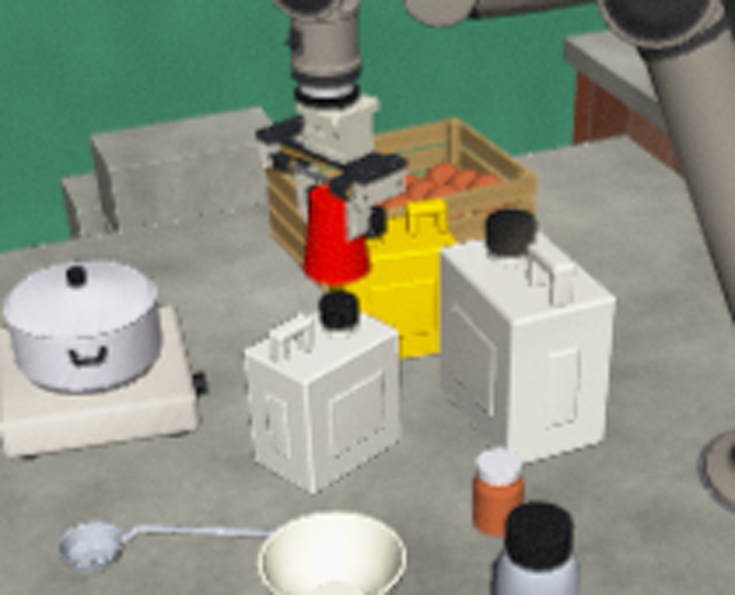

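View pics/wrist5.png

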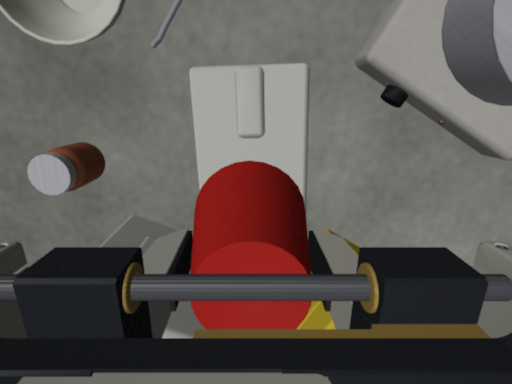

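```bash
python3 -m creep '[{"tx":0,"ty":0.5,"tz":-2.5,"wx":0,"wy":0,"wz":0,"gripper":1},{"tx":0,"ty":1.5,"tz":-5.5,"wx":0,"wy":0,"wz":0,"gripper":1},{"tx":0,"ty":2.5,"tz":-9,"wx":0,"wy":0,"wz":0,"gripper":1},{"tx":0,"ty":3.5,"tz":-12.5,"wx":0,"wy":0,"wz":0,"gripper":1},{"tx":0,"ty":4.5,"tz":-16,"wx":0,"wy":0,"wz":0,"gripper":1},{"tx":0,"ty":5,"tz":-18,"wx":0,"wy":0,"wz":0,"gripper":1},{"tx":0,"ty":5,"tz":-18,"wx":0,"wy":0,"wz":0,"gripper":1},{"tx":0,"ty":5,"tz":-18,"wx":0,"wy":0,"wz":0,"gripper":1}]'
python3 - <<'E'
from h import *
to([480,-115,58]); 
E
```

```text
time: 4.52
tool_pos: [479.3, -114.7, 312.6]
tcp_rot: [-2.235, 1.569, 2.878]
contact_force: [-0.0, -0.7, -1.5]
grip_width: 68.6
shift cm [25.46  0.1   0.09] w [ 0.    -0.001  0.002] cur jaw -67.1 q6 0.78 pos [ 479.3 -114.7  312.6] t 4.52 w 68.6
```

```bash
python3 -m creep '[{"tx":3,"ty":0,"tz":0,"wx":0,"wy":0,"wz":0,"gripper":1},{"tx":7,"ty":0,"tz":0,"wx":0,"wy":0,"wz":0,"gripper":1},{"tx":11,"ty":0,"tz":0,"wx":0,"wy":0,"wz":0,"gripper":1},{"tx":15,"ty":0,"tz":0,"wx":0,"wy":0,"wz":0,"gripper":1},{"tx":19,"ty":0,"tz":0,"wx":0,"wy":0,"wz":0,"gripper":1},{"tx":22.5,"ty":0,"tz":0,"wx":0,"wy":0,"wz":0,"gripper":1},{"tx":24.5,"ty":0,"tz":0,"wx":0,"wy":0,"wz":0,"gripper":1},{"tx":24.9,"ty":0,"tz":0,"wx":0,"wy":0,"wz":0,"gripper":1}]'
python3 -m creep '[{"tx":0,"ty":0,"tz":0,"wx":0,"wy":0,"wz":0,"gripper":1},{"tx":0,"ty":0,"tz":0,"wx":0,"wy":0,"wz":0,"gripper":1}]'
python3 - <<'E'
from h import *
to([480,-115,56]); c=cap('side');
cv2.imwrite('pics/side6.png',cv2.resize(c['frame'][110:260,160:340,::-1],None,fx=4,fy=4,interpolation=cv2.INTER_CUBIC))
E
```

```text
time: 5.18
tool_pos: [476.8, -115.8, 60.0]
tcp_rot: [-2.328, 1.561, 2.78]
contact_force: [-1.0, 0.8, -0.3]
grip_width: 68.3
time: 5.35
tool_pos: [480.4, -116.7, 65.2]
tcp_rot: [0.58, 1.57, -0.594]
contact_force: [0.5, -0.8, -0.3]
grip_width: 68.6
shift cm [ 0.92  0.03 -0.17] w [ 0.     0.001 -0.   ] cur jaw -67.3 q6 0.781 pos [ 480.4 -116.7   65.2] t 5.35 w 68.6
```

View pics/side6.png

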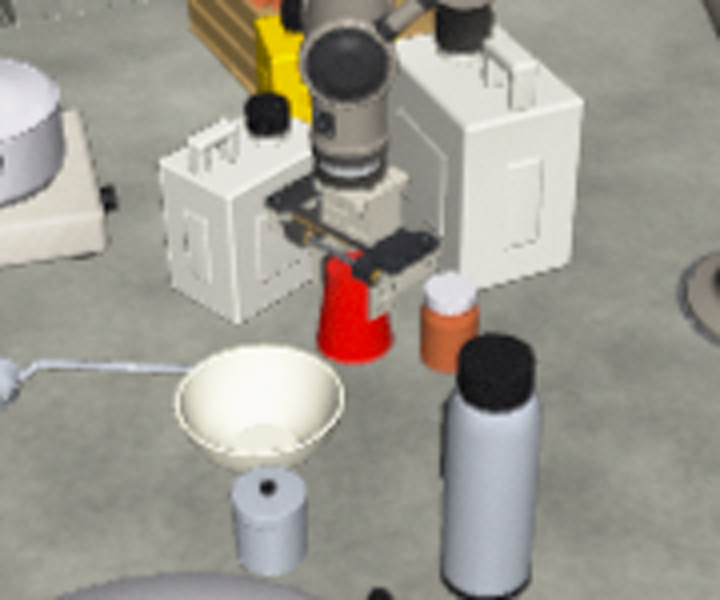

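```bash
python3 -m creep '[{"tx":0.3,"ty":0,"tz":0,"wx":0,"wy":0,"wz":0,"gripper":1},{"tx":0.6,"ty":0,"tz":0,"wx":0,"wy":0,"wz":0,"gripper":1},{"tx":0.8,"ty":0,"tz":0,"wx":0,"wy":0,"wz":0,"gripper":1},{"tx":0.8,"ty":0,"tz":0,"wx":0,"wy":0,"wz":0,"gripper":1},{"tx":0.8,"ty":0,"tz":0,"wx":0,"wy":0,"wz":0,"gripper":1}]'; python3 -m creep '[{"tx":0.1,"ty":0,"tz":0,"wx":0,"wy":0,"wz":0,"gripper":1},{"tx":0.1,"ty":0,"tz":0,"wx":0,"wy":0,"wz":0,"gripper":1}]';python3 -m creep '[{"tx":0.05,"ty":0,"tz":0,"wx":0,"wy":0,"wz":0,"gripper":1},{"tx":0.05,"ty":0,"tz":0,"wx":0,"wy":0,"wz":0,"gripper":1}]'
```

```text
time: 5.82
tool_pos: [479.9, -115.8, 56.9]
tcp_rot: [0.388, 1.571, -0.785]
contact_force: [-0.3, -0.3, -0.9]
grip_width: 68.5
time: 5.98
tool_pos: [479.9, -115.8, 55.7]
tcp_rot: [-0.136, 1.571, -1.309]
contact_force: [0.3, -1.4, -0.3]
grip_width: 68.9
time: 6.15
tool_pos: [480.0, -115.8, 55.3]
tcp_rot: [0.781, 1.57, -0.392]
contact_force: [-0.5, 0.6, 0.9]
grip_width: 68.8
```

```bash
python3 -m creep '[{"tx":0.05,"ty":0,"tz":0,"wx":0,"wy":0,"wz":0,"gripper":1},{"tx":0.05,"ty":0,"tz":0,"wx":0,"wy":0,"wz":0,"gripper":1}]'; python3 -m creep '[{"tx":0,"ty":0,"tz":0,"wx":0,"wy":0,"wz":0,"gripper":-1},{"tx":0,"ty":0,"tz":0,"wx":0,"wy":0,"wz":0,"gripper":-1},{"tx":0,"ty":0,"tz":0,"wx":0,"wy":0,"wz":0,"gripper":-1},{"tx":0,"ty":0,"tz":0,"wx":0,"wy":0,"wz":0,"gripper":-1},{"tx":0,"ty":0,"tz":0,"wx":0,"wy":0,"wz":0,"gripper":-1},{"tx":0,"ty":0,"tz":0,"wx":0,"wy":0,"wz":0,"gripper":-1}]';python3 -c "
from h import *
o=get_obs();print(o['joint_positions'].round(3));to([480,-115,56])"
```

```text
time: 6.32
tool_pos: [480.0, -115.8, 55.2]
tcp_rot: [0.829, 1.57, -0.344]
contact_force: [-0.8, 1.4, 5.3]
grip_width: 68.5
time: 6.82
tool_pos: [479.8, -115.8, 54.6]
tcp_rot: [-1.955, 1.571, -3.128]
contact_force: [0.0, 0.2, 0.1]
grip_width: 91.6
[-0.392  0.501  1.825 -0.     0.815  0.781]
shift cm [-0.14  0.05 -0.07] w [ 0. -0.  0.] cur jaw -67.2 q6 0.781 pos [ 479.8 -115.8   54.6] t 6.82 w 91.6
```

```bash
python3 -m creep '[{"tx":-2,"ty":0,"tz":0,"wx":0,"wy":0,"wz":0,"gripper":-1},{"tx":-6,"ty":0,"tz":0,"wx":0,"wy":0,"wz":0,"gripper":-1},{"tx":-10,"ty":0,"tz":0,"wx":0,"wy":0,"wz":0,"gripper":-1},{"tx":-14,"ty":0,"tz":0,"wx":0,"wy":0,"wz":0,"gripper":-1},{"tx":-18,"ty":0,"tz":0,"wx":0,"wy":0,"wz":0,"gripper":-1},{"tx":-22,"ty":0,"tz":0,"wx":0,"wy":0,"wz":0,"gripper":-1},{"tx":-25,"ty":0,"tz":0,"wx":0,"wy":0,"wz":0,"gripper":-1},{"tx":-25,"ty":0,"tz":0,"wx":0,"wy":0,"wz":0,"gripper":-1}]'
python3 - <<'E'
from h import *
from meas import *
wristmeas('wrist7');to([440,-330,305]); c=cap('side');
cv2.imwrite('pics/side7.png',cv2.resize(c['frame'][60:260,130:380,::-1],None,fx=3,fy=3,interpolation=cv2.INTER_CUBIC))
E
```

```text
time: 7.48
tool_pos: [482.1, -116.7, 311.4]
tcp_rot: [0.775, 1.558, -0.397]
contact_force: [0.0, 1.3, 0.1]
grip_width: 91.8
cup top z 101.4 centroid [ 478.7 -114.5] circle 478.1 -114.7 r 27.9 1421
shoulder ((537.6495361328125, -286.30938720703125), (156.78170776367188, 115.50566101074219), 24.79399299621582) 175.1039925016167 9502
[[442.29998779296875, -266.79998779296875], [490.70001220703125, -371.6000061035156], [633.0, -305.8999938964844], [584.5999755859375, -201.0]]
shift cm [  0.33 -12.07  18.11] w [ 0.     0.005 -0.005] cur jaw -67.2 q6 0.781 pos [ 481.1 -116.3  308. ] t 7.53 w 91.8
```

View pics/wrist7.png

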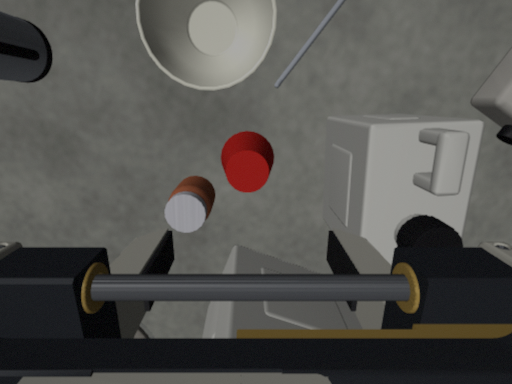

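View pics/side7.png

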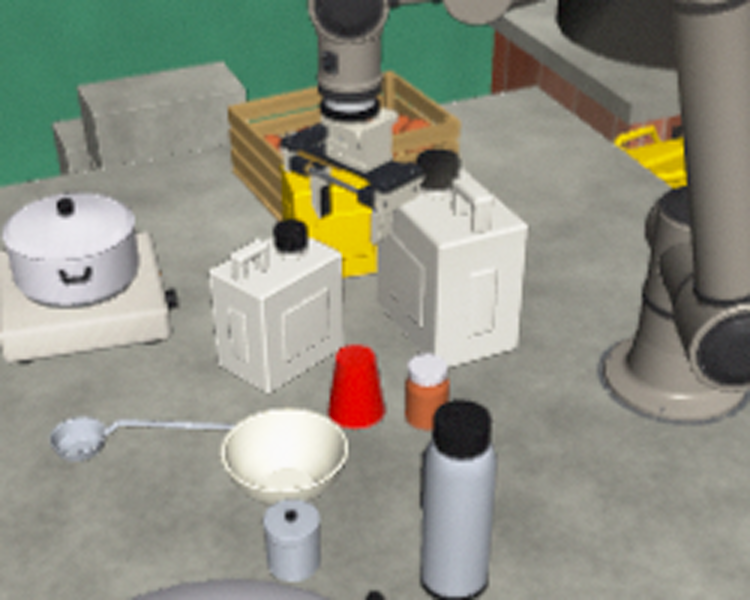

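```bash
python3 -m creep '[{"tx":0,"ty":-2,"tz":3,"wx":0,"wy":0,"wz":0,"gripper":-1},{"tx":0,"ty":-4,"tz":6,"wx":0,"wy":0,"wz":0,"gripper":-1},{"tx":0,"ty":-6,"tz":9,"wx":0,"wy":0,"wz":0,"gripper":-1},{"tx":0,"ty":-8,"tz":12,"wx":0,"wy":0,"wz":0,"gripper":-1},{"tx":0,"ty":-10,"tz":15,"wx":0,"wy":0,"wz":0,"gripper":-1},{"tx":0,"ty":-12,"tz":18,"wx":0,"wy":0,"wz":0,"gripper":-1},{"tx":0,"ty":-12,"tz":18,"wx":0,"wy":0,"wz":0,"gripper":-1},{"tx":0,"ty":-12,"tz":18,"wx":0,"wy":0,"wz":0,"gripper":-1}]'
cat > capm.py <<'E'
from h import *
def capmeas(save):
    c=cap('wrist',save); X=cloud(c); F=c['frame'].astype(int); ok=c['z_map']>0
    m=ok&(F.max(-1)<70)&(X[...,2]>211)&(X[...,2]<223)&(np.hypot(X[...,0]-502,X[...,1]+303)<50)
    q=X[m]; (a,b),r=cv2.minEnclosingCircle(q[:,:2].astype(np.float32)); print('cap',len(q),'z',np.median(q[:,2]).round(1),'cent',q.mean(0).round(1),'circ',round(a,1),round(b,1),round(r,1))
E
python3 - <<'E'
from capm import *
from meas import *
capmeas('wrist8');wristmeas();to([502.5,-303,305])
E
```

```text
time: 8.25
tool_pos: [437.8, -329.3, 302.1]
tcp_rot: [-2.749, 1.566, 2.357]
contact_force: [-0.1, 1.1, -1.4]
grip_width: 91.7
cap 3002 z 217.5 cent [ 502.3 -303.8  217.5] circ 502.0 -304.0 25.1
cup top z 101.6 centroid [ 478.4 -115.6] circle 477.7 -115.5 r 27.9 2032
shoulder ((522.9332275390625, -293.87750244140625), (149.65936279296875, 115.50201416015625), 24.66015625) 175.08979717780818 16279
[[430.79998779296875, -272.6000061035156], [479.0, -377.6000061035156], [615.0, -315.1000061035156], [566.7999877929688, -210.1999969482422]]
shift cm [-0.18  6.82  0.22] w [ 0.    -0.003  0.001] cur jaw -67.2 q6 0.392 pos [ 438.7 -327.4  303.2] t 8.35 w 91.8
```

View pics/wrist8.png

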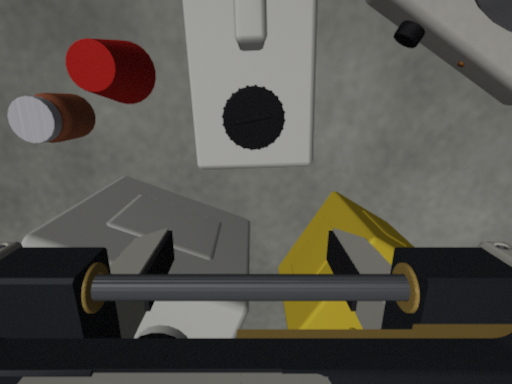

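```bash
python3 -m creep '[{"tx":0,"ty":2,"tz":0,"wx":-0.12,"wy":0,"wz":0,"gripper":-1},{"tx":0,"ty":4,"tz":0.1,"wx":-0.24,"wy":0,"wz":0,"gripper":-1},{"tx":0,"ty":6,"tz":0.2,"wx":-0.36,"wy":0,"wz":0,"gripper":-1},{"tx":0,"ty":6.8,"tz":0.2,"wx":-0.48,"wy":0,"wz":0,"gripper":-1},{"tx":0,"ty":6.8,"tz":0.2,"wx":-0.6,"wy":0,"wz":0,"gripper":-1},{"tx":0,"ty":6.8,"tz":0.2,"wx":-0.72,"wy":0,"wz":0,"gripper":-1},{"tx":0,"ty":6.8,"tz":0.2,"wx":-0.84,"wy":0,"wz":0,"gripper":-1},{"tx":0,"ty":6.8,"tz":0.2,"wx":-0.96,"wy":0,"wz":0,"gripper":-1}]'
python3 -m creep '[{"tx":0,"ty":0,"tz":0,"wx":-0.12,"wy":0,"wz":0,"gripper":-1},{"tx":0,"ty":0,"tz":0,"wx":-0.24,"wy":0,"wz":0,"gripper":-1},{"tx":0,"ty":0,"tz":0,"wx":-0.36,"wy":0,"wz":0,"gripper":-1},{"tx":0,"ty":0,"tz":0,"wx":-0.48,"wy":0,"wz":0,"gripper":-1},{"tx":0,"ty":0,"tz":0,"wx":-0.6,"wy":0,"wz":0,"gripper":-1},{"tx":0,"ty":0,"tz":0,"wx":-0.72,"wy":0,"wz":0,"gripper":-1},{"tx":0,"ty":0,"tz":0,"wx":-0.84,"wy":0,"wz":0,"gripper":-1},{"tx":0,"ty":0,"tz":0,"wx":-0.96,"wy":0,"wz":0,"gripper":-1}]'
python3 -m creep '[{"tx":0,"ty":0,"tz":0,"wx":-0.12,"wy":0,"wz":0,"gripper":-1},{"tx":0,"ty":0,"tz":0,"wx":-0.24,"wy":0,"wz":0,"gripper":-1},{"tx":0,"ty":0,"tz":0,"wx":-0.36,"wy":0,"wz":0,"gripper":-1},{"tx":0,"ty":0,"tz":0,"wx":-0.48,"wy":0,"wz":0,"gripper":-1},{"tx":0,"ty":0,"tz":0,"wx":-0.6,"wy":0,"wz":0,"gripper":-1},{"tx":0,"ty":0,"tz":0,"wx":-0.72,"wy":0,"wz":0,"gripper":-1},{"tx":0,"ty":0,"tz":0,"wx":-0.8,"wy":0,"wz":0,"gripper":-1},{"tx":0,"ty":0,"tz":0,"wx":-0.8,"wy":0,"wz":0,"gripper":-1}]'
python3 - <<'E'
from capm import *
capmeas('wrist9');to([502.2,-303.8,192]);print(get_obs()['joint_positions'].round(3))
E
```

```text
time: 9.02
tool_pos: [502.9, -301.6, 304.3]
tcp_rot: [2.438, 1.57, 2.234]
contact_force: [0.1, -0.3, -0.0]
grip_width: 92.2
time: 9.68
tool_pos: [502.8, -301.7, 304.4]
tcp_rot: [1.444, 1.57, 2.199]
contact_force: [0.3, 0.2, -0.1]
grip_width: 91.5
time: 10.35
tool_pos: [502.8, -301.9, 304.5]
tcp_rot: [0.629, 1.57, 2.182]
contact_force: [-0.5, 0.6, -0.5]
grip_width: 91.8
cap 2369 z 217.4 cent [ 499.6 -304.3  217.3] circ 500.7 -304.3 25.2
shift cm [11.25  0.05 -0.18] w [ 0.  0. -0.] cur jaw 88.7 q6 -2.219 pos [ 502.8 -302.1  304.5] t 10.4 w 91.8
[-0.672  0.416  1.199  0.     1.527 -2.219]
```

View pics/wrist9.png

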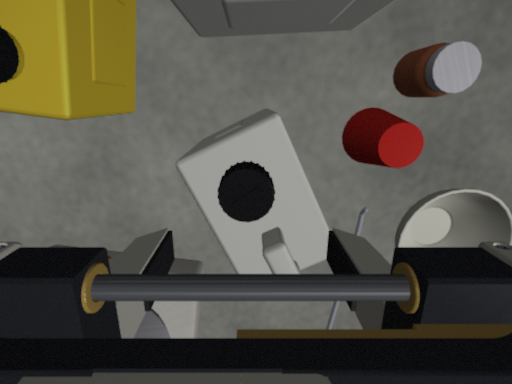

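```bash
python3 -m creep '[{"tx":3,"ty":0.1,"tz":-0.2,"wx":0,"wy":0,"wz":0,"gripper":-1},{"tx":6,"ty":0.1,"tz":-0.2,"wx":0,"wy":0,"wz":0,"gripper":-1},{"tx":8.5,"ty":0.1,"tz":-0.2,"wx":0,"wy":0,"wz":0,"gripper":-1},{"tx":10,"ty":0.1,"tz":-0.2,"wx":0,"wy":0,"wz":0,"gripper":-1},{"tx":10.8,"ty":0.1,"tz":-0.2,"wx":0,"wy":0,"wz":0,"gripper":-1},{"tx":11.3,"ty":0.1,"tz":-0.2,"wx":0,"wy":0,"wz":0,"gripper":-1},{"tx":11.3,"ty":0.1,"tz":-0.2,"wx":0,"wy":0,"wz":0,"gripper":-1},{"tx":11.3,"ty":0.1,"tz":-0.2,"wx":0,"wy":0,"wz":0,"gripper":-1}]'
python3 -m creep '[{"tx":0,"ty":0,"tz":0,"wx":0,"wy":0,"wz":0,"gripper":1},{"tx":0,"ty":0,"tz":0,"wx":0,"wy":0,"wz":0,"gripper":1},{"tx":0,"ty":0,"tz":0,"wx":0,"wy":0,"wz":0,"gripper":1},{"tx":0,"ty":0,"tz":0,"wx":0,"wy":0,"wz":0,"gripper":1},{"tx":0,"ty":0,"tz":0,"wx":0,"wy":0,"wz":0,"gripper":1},{"tx":0,"ty":0,"tz":0,"wx":0,"wy":0,"wz":0,"gripper":1},{"tx":0,"ty":0,"tz":0,"wx":0,"wy":0,"wz":0,"gripper":1}]'
python3 - <<'E'
from capm import *
cap('wrist','wrist10');to([501.5,-304,190]);print(get_obs()['moment'].round(3),get_obs()['contact_force'].round(2))
E
```

```text
time: 11.07
tool_pos: [501.9, -305.8, 192.7]
tcp_rot: [-2.231, 1.569, -0.684]
contact_force: [0.4, 1.3, 0.7]
grip_width: 91.7
time: 11.65
tool_pos: [501.4, -305.7, 191.7]
tcp_rot: [-0.083, 1.571, 1.463]
contact_force: [-0.2, 6.3, 2.6]
grip_width: 49.5
shift cm [ 0.18 -0.    0.15] w [-0.  0.  0.] cur jaw 88.6 q6 -2.225 pos [ 501.4 -305.5  191.8] t 11.7 w 49.5
[ 0.271 -0.051  0.008] [-0.65  0.75 -0.5 ]
```

View pics/wrist10.png

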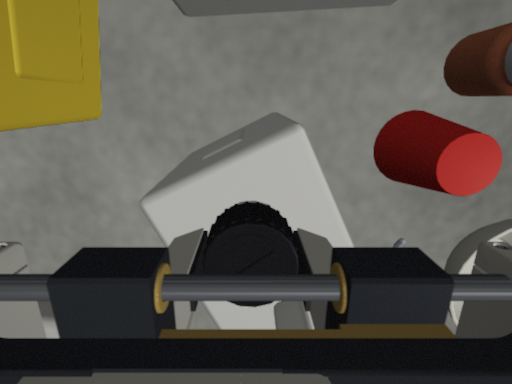

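```bash
python3 -m creep '[{"tx":0,"ty":0,"tz":0,"wx":0.1,"wy":0,"wz":0,"gripper":1},{"tx":0,"ty":0,"tz":0,"wx":0.2,"wy":0,"wz":0,"gripper":1},{"tx":0,"ty":0,"tz":0,"wx":0.3,"wy":0,"wz":0,"gripper":1},{"tx":0,"ty":0,"tz":0,"wx":0.4,"wy":0,"wz":0,"gripper":1},{"tx":0,"ty":0,"tz":0,"wx":0.5,"wy":0,"wz":0,"gripper":1},{"tx":0,"ty":0,"tz":0,"wx":0.6,"wy":0,"wz":0,"gripper":1}]'
python3 - <<'E'
from capm import *
cap('wrist','wrist11');to([501.5,-304,190]);print(get_obs()['moment'].round(3),get_obs()['contact_force'].round(2))
E
```

```text
time: 12.2
tool_pos: [501.4, -305.7, 191.8]
tcp_rot: [-2.437, 1.571, -1.495]
contact_force: [-0.9, -0.2, 0.8]
grip_width: 49.5
shift cm [0.18 0.09 0.15] w [ 0. -0.  0.] cur jaw 53.7 q6 -1.614 pos [ 501.4 -305.7  191.8] t 12.25 w 49.5
[ 0.148 -0.093  0.087] [0.03 0.37 0.72]
```

View pics/wrist11.png

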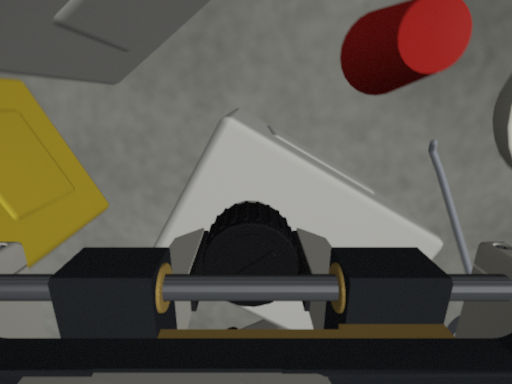

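```bash
M='from h import *;o=get_obs();print("M",o["moment"].round(3),"q6",o["joint_positions"][5].round(3))'
python3 -m creep '[{"tx":0,"ty":0,"tz":0,"wx":0.1,"wy":0,"wz":0,"gripper":1},{"tx":0,"ty":0,"tz":0,"wx":0.2,"wy":0,"wz":0,"gripper":1},{"tx":0,"ty":0,"tz":0,"wx":0.3,"wy":0,"wz":0,"gripper":1},{"tx":0,"ty":0,"tz":0,"wx":0.4,"wy":0,"wz":0,"gripper":1}]'; python3 -c "$M"
python3 -m creep '[{"tx":0,"ty":0,"tz":0,"wx":0.1,"wy":0,"wz":0,"gripper":1},{"tx":0,"ty":0,"tz":0,"wx":0.2,"wy":0,"wz":0,"gripper":1},{"tx":0,"ty":0,"tz":0,"wx":0.3,"wy":0,"wz":0,"gripper":1},{"tx":0,"ty":0,"tz":0,"wx":0.4,"wy":0,"wz":0,"gripper":1}]'; python3 -c "$M"
python3 -m creep '[{"tx":0,"ty":0,"tz":0,"wx":0.1,"wy":0,"wz":0,"gripper":1},{"tx":0,"ty":0,"tz":0,"wx":0.2,"wy":0,"wz":0,"gripper":1},{"tx":0,"ty":0,"tz":0,"wx":0.3,"wy":0,"wz":0,"gripper":1},{"tx":0,"ty":0,"tz":0,"wx":0.4,"wy":0,"wz":0,"gripper":1}]'; python3 -c "$M"
```

```text
time: 12.58
tool_pos: [501.3, -305.8, 191.8]
tcp_rot: [-2.621, 1.57, -2.076]
contact_force: [0.3, 0.8, 1.1]
grip_width: 49.3
M [ 0.048 -0.016  0.106] q6 -1.223
time: 12.92
tool_pos: [501.2, -305.9, 191.8]
tcp_rot: [-2.558, 1.57, -2.413]
contact_force: [-0.6, -1.9, -0.0]
grip_width: 49.2
M [-0.131  0.069  0.177] q6 -0.823
time: 13.25
tool_pos: [501.1, -305.7, 191.8]
tcp_rot: [-2.916, 1.57, 3.112]
contact_force: [-1.1, 0.1, 2.6]
grip_width: 49.9
M [ 0.055  0.202 -0.026] q6 -0.422
```

```bash
M='from h import *;o=get_obs();print("M",o["moment"].round(3),"q6",o["joint_positions"][5].round(3))'
python3 -m creep '[{"tx":0,"ty":0,"tz":0,"wx":0.1,"wy":0,"wz":0,"gripper":1},{"tx":0,"ty":0,"tz":0,"wx":0.2,"wy":0,"wz":0,"gripper":1}]'; python3 -c "$M"
python3 -m creep '[{"tx":0,"ty":0,"tz":0,"wx":0.1,"wy":0,"wz":0,"gripper":1}]'; python3 -c "$M"
python3 -m creep '[{"tx":0,"ty":0,"tz":0,"wx":0.1,"wy":0,"wz":0,"gripper":1}]'; python3 -c "$M"
python3 -m creep '[{"tx":0,"ty":0,"tz":0,"wx":0.1,"wy":0,"wz":0,"gripper":1}]'; python3 -c "$M"
python3 -m creep '[{"tx":0,"ty":0,"tz":0,"wx":0.1,"wy":0,"wz":0,"gripper":1}]'; python3 -c "$M"
python3 -c "
from h import *
cap('wrist','wrist12')"
```

```text
time: 13.42
tool_pos: [501.0, -305.8, 191.8]
tcp_rot: [-2.536, 1.57, -2.991]
contact_force: [-1.0, 4.3, 2.6]
grip_width: 49.3
M [0.549 0.299 0.044] q6 -0.223
time: 13.5
tool_pos: [500.9, -305.8, 191.9]
tcp_rot: [-2.437, 1.57, -2.992]
contact_force: [-2.5, -0.2, 0.6]
grip_width: 49.8
M [0.03  0.331 0.124] q6 -0.123
time: 13.58
tool_pos: [500.9, -305.7, 191.9]
tcp_rot: [-2.497, 1.57, 3.131]
contact_force: [-0.8, 0.6, 3.0]
grip_width: 49.5
M [0.168 0.379 0.068] q6 -0.022
time: 13.67
tool_pos: [500.9, -305.7, 191.9]
tcp_rot: [-2.485, 1.57, 3.043]
contact_force: [-2.8, 0.6, 2.2]
grip_width: 49.0
M [ 0.136  0.474 -0.014] q6 0.078
time: 13.75
tool_pos: [500.8, -305.7, 191.9]
tcp_rot: [-2.329, 1.57, 3.098]
contact_force: [-2.2, 0.4, 2.4]
grip_width: 49.4
M [0.123 0.524 0.117] q6 0.177
```

View pics/wrist12.png

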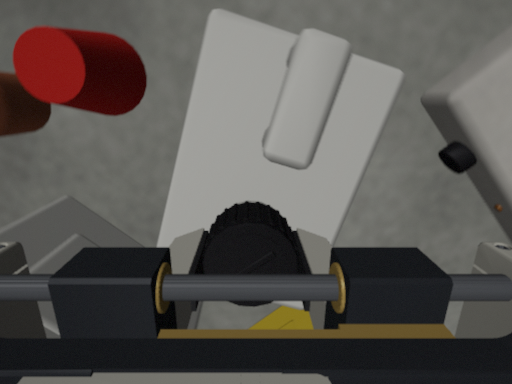

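```bash
M='from h import *;o=get_obs();print("M",o["moment"].round(3),"q6",o["joint_positions"][5].round(3))'
for i in 1; do :; done
python3 -m creep '[{"tx":0,"ty":0,"tz":0,"wx":0.05,"wy":0,"wz":0,"gripper":1}]' | grep force; python3 -c "$M"
python3 -m creep '[{"tx":0,"ty":0,"tz":0,"wx":0.05,"wy":0,"wz":0,"gripper":1}]'| grep force; python3 -c "$M"
python3 -m creep '[{"tx":0,"ty":0,"tz":0,"wx":0.05,"wy":0,"wz":0,"gripper":1}]'| grep force; python3 -c "$M"
python3 -m creep '[{"tx":0,"ty":0,"tz":0,"wx":0.05,"wy":0,"wz":0,"gripper":1}]'| grep force; python3 -c "$M"
python3 -m creep '[{"tx":0,"ty":0,"tz":0,"wx":0.05,"wy":0,"wz":0,"gripper":1}]'| grep force; python3 -c "$M"
python3 -m creep '[{"tx":0,"ty":0,"tz":0,"wx":0.05,"wy":0,"wz":0,"gripper":1}]'| grep force; python3 -c "$M"
python3 -m creep '[{"tx":0,"ty":0,"tz":0,"wx":0.05,"wy":0,"wz":0,"gripper":1}]'| grep force; python3 -c "$M"
python3 -m creep '[{"tx":0,"ty":0,"tz":0,"wx":0.05,"wy":0,"wz":0,"gripper":1}]'| grep force; python3 -c "$M"
python3 -m creep '[{"tx":0,"ty":0,"tz":0,"wx":0.05,"wy":0,"wz":0,"gripper":1}]'| grep force; python3 -c "$M"
python3 -m creep '[{"tx":0,"ty":0,"tz":0,"wx":0.05,"wy":0,"wz":0,"gripper":1}]'| grep force; python3 -c "$M"
python3 -m creep '[{"tx":0,"ty":0,"tz":0,"wx":0.05,"wy":0,"wz":0,"gripper":1}]'| grep force; python3 -c "$M"
python3 -m creep '[{"tx":0,"ty":0,"tz":0,"wx":0.05,"wy":0,"wz":0,"gripper":1}]'| grep force; python3 -c "$M"
python3 -m creep '[{"tx":0,"ty":0,"tz":0,"wx":0.05,"wy":0,"wz":0,"gripper":1}]'| grep force; python3 -c "$M"
python3 -m creep '[{"tx":0,"ty":0,"tz":0,"wx":0.05,"wy":0,"wz":0,"gripper":1}]'| grep force; python3 -c "$M"
```

```text
contact_force: [-3.1, 0.7, 2.8]
M [0.146 0.574 0.238] q6 0.222
contact_force: [-3.4, 0.0, 2.6]
M [0.129 0.624 0.248] q6 0.273
contact_force: [-5.0, -0.0, 3.4]
M [-0.02   0.835  0.238] q6 0.323
contact_force: [-5.0, -0.3, 2.5]
M [0.064 0.792 0.191] q6 0.373
contact_force: [-1.7, 0.7, 2.2]
M [ 0.24   0.436 -0.018] q6 0.423
contact_force: [-2.2, 0.1, 3.1]
M [ 0.325  0.548 -0.03 ] q6 0.473
contact_force: [-3.7, 1.3, 2.7]
M [0.254 0.515 0.012] q6 0.523
contact_force: [-2.7, 1.2, 2.3]
M [ 0.349  0.617 -0.048] q6 0.573
contact_force: [-3.7, 1.8, 3.0]
M [0.288 0.596 0.008] q6 0.623
contact_force: [-3.2, 1.8, 3.7]
M [0.368 0.654 0.067] q6 0.673
contact_force: [-4.2, 1.0, 3.3]
M [0.322 0.629 0.164] q6 0.723
contact_force: [-4.6, 1.2, 2.9]
M [0.372 0.67  0.186] q6 0.773
contact_force: [-2.3, 2.9, 3.2]
M [ 0.733  0.164 -0.018] q6 0.823
contact_force: [-3.5, 1.1, 3.4]
M [0.418 0.646 0.186] q6 0.873
```

```bash
python3 -c "
from h import *
c=cap('wrist')
a=cv2.imread('pics/wrist12.png')[190:310,180:330];b=c['frame'][190:310,180:330,::-1]
cv2.imwrite('pics/cmp13.png',np.clip(cv2.resize(np.hstack([a,b]),None,fx=2.6,fy=2.6,interpolation=cv2.INTER_CUBIC).astype(int)*2,0,255))
to([501,-304,305])"
python3 -m creep '[{"tx":0,"ty":0,"tz":0,"wx":0,"wy":0,"wz":0,"gripper":-1},{"tx":0,"ty":0,"tz":0,"wx":0,"wy":0,"wz":0,"gripper":-1},{"tx":0,"ty":0,"tz":0,"wx":0,"wy":0,"wz":0,"gripper":-1},{"tx":0,"ty":0,"tz":0,"wx":0,"wy":0,"wz":0,"gripper":-1},{"tx":0,"ty":0,"tz":0,"wx":0,"wy":0,"wz":0,"gripper":-1},{"tx":0,"ty":0,"tz":0,"wx":0,"wy":0,"wz":0,"gripper":-1}]'
python3 -c "
from h import *
c=cap('wrist','wrist14')
to([501,-304,305])"
```

```text
shift cm [-1.131e+01  1.000e-02 -1.500e-01] w [ 0.    -0.001  0.001] cur jaw -89.0 q6 0.876 pos [ 500.7 -305.4  191.9] t 15.02 w 49.1
time: 15.52
tool_pos: [501.5, -305.7, 191.6]
tcp_rot: [1.142, 1.571, -0.411]
contact_force: [0.1, -0.6, -0.7]
grip_width: 84.8
shift cm [-11.33  -0.05  -0.17] w [ 0.  0. -0.] cur jaw -89.0 q6 0.875 pos [ 501.5 -305.7  191.7] t 15.57 w 88.7[ WARN:0@1.320] global loadsave.cpp:1063 imwrite_ Unsupported depth image for selected encoder is fallbacked to CV_8U.
```

View pics/cmp13.png

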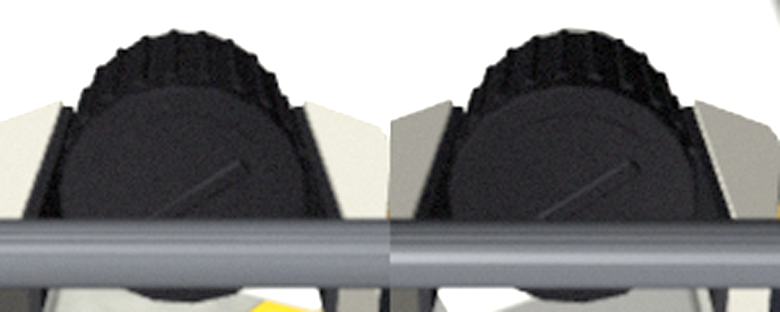

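View pics/wrist14.png

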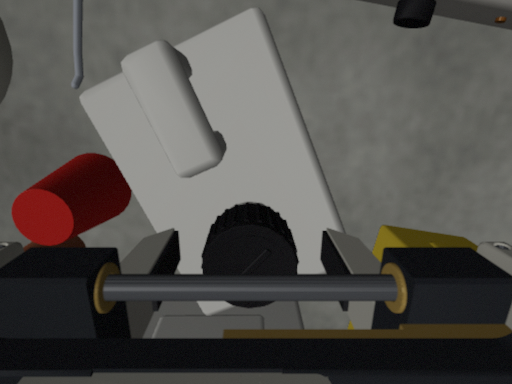

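```bash
python3 -m creep '[{"tx":-2,"ty":0,"tz":0,"wx":0,"wy":0,"wz":0,"gripper":-1},{"tx":-5,"ty":0,"tz":0,"wx":0,"wy":0,"wz":0,"gripper":-1},{"tx":-8,"ty":0,"tz":0,"wx":0,"wy":0,"wz":0,"gripper":-1},{"tx":-10.5,"ty":0,"tz":0,"wx":0,"wy":0,"wz":0,"gripper":-1},{"tx":-11.5,"ty":0,"tz":0,"wx":0,"wy":0,"wz":0,"gripper":-1},{"tx":-11.5,"ty":0,"tz":0,"wx":0,"wy":0,"wz":0,"gripper":-1},{"tx":-11.5,"ty":0,"tz":0,"wx":0,"wy":0,"wz":0,"gripper":-1}]'
python3 -c "
from capm import *; from meas import *
capmeas('wrist15');wristmeas()
to([479.3,-115.6,56])"
```

```text
time: 16.15
tool_pos: [501.2, -305.6, 305.8]
tcp_rot: [-2.15, 1.57, 2.58]
contact_force: [0.1, 0.8, 0.5]
grip_width: 91.8
cap 2338 z 217.5 cent [ 503.5 -304.1  217.4] circ 502.6 -304.2 25.2
cup top z 101.5 centroid [ 478.5 -115.9] circle 477.5 -115.4 r 28.4 1433
shoulder ((532.5841674804688, -289.4808654785156), (168.44500732421875, 115.50311279296875), 24.627155303955078) 175.1004297853101 14669
[[432.0, -272.1000061035156], [480.1000061035156, -377.1000061035156], [633.2000122070312, -306.8999938964844], [585.0999755859375, -201.89999389648438]]
shift cm [ 24.9   -1.74 -18.95] w [ 0.    -0.002  0.003] cur jaw -89.0 q6 0.875 pos [ 500.8 -305.3  304.5] t 16.25 w 91.6
```

View pics/wrist15.png

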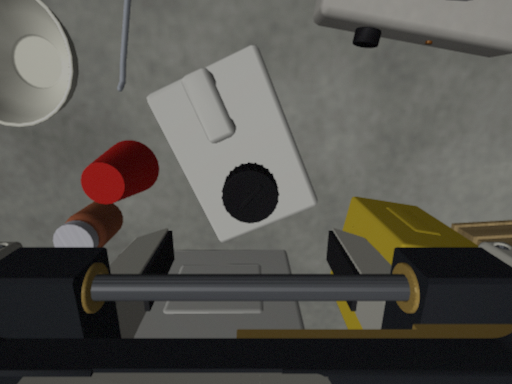

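```bash
python3 -m creep '[{"tx":0,"ty":-0.3,"tz":-3,"wx":0,"wy":0,"wz":0,"gripper":-1},{"tx":0,"ty":-0.6,"tz":-7,"wx":0,"wy":0,"wz":0,"gripper":-1},{"tx":0,"ty":-1,"tz":-11,"wx":0,"wy":0,"wz":0,"gripper":-1},{"tx":0,"ty":-1.4,"tz":-15,"wx":0,"wy":0,"wz":0,"gripper":-1},{"tx":0,"ty":-1.7,"tz":-18,"wx":0,"wy":0,"wz":0,"gripper":-1},{"tx":0,"ty":-1.75,"tz":-19,"wx":0,"wy":0,"wz":0,"gripper":-1},{"tx":0,"ty":-1.75,"tz":-19,"wx":0,"wy":0,"wz":0,"gripper":-1},{"tx":0,"ty":-1.75,"tz":-19,"wx":0,"wy":0,"wz":0,"gripper":-1}]'
python3 -c "
from meas import *
wristmeas('wrist16')
to([479.3,-115.6,56])"
```

```text
time: 16.92
tool_pos: [480.5, -116.3, 305.9]
tcp_rot: [-1.406, 1.569, -2.958]
contact_force: [0.1, -0.1, -0.3]
grip_width: 91.4
cup top z 101.5 centroid [ 478.9 -115. ] circle 478.0 -114.7 r 28.2 1480
shoulder ((532.33935546875, -288.534423828125), (168.5968475341797, 115.0474853515625), 24.58126449584961) 175.09681782197242 13885
[[431.79998779296875, -271.29998779296875], [479.6000061035156, -375.8999938964844], [632.9000244140625, -305.79998779296875], [585.0999755859375, -201.1999969482422]]
shift cm [25.   -0.1  -0.15] w [-0.     0.     0.001] cur jaw -89.0 q6 1.16 pos [ 480.6 -117.   306. ] t 16.97 w 91.4
```

View pics/wrist16.png

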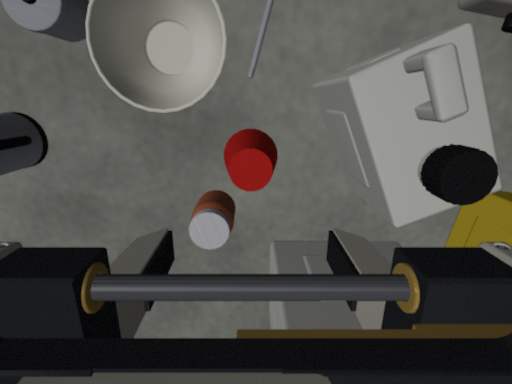

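```bash
python3 -m creep '[{"tx":3,"ty":-0.1,"tz":-0.15,"wx":0,"wy":0,"wz":0,"gripper":-1},{"tx":7,"ty":-0.1,"tz":-0.15,"wx":0,"wy":0,"wz":0,"gripper":-1},{"tx":11,"ty":-0.1,"tz":-0.15,"wx":0,"wy":0,"wz":0,"gripper":-1},{"tx":15,"ty":-0.1,"tz":-0.15,"wx":0,"wy":0,"wz":0,"gripper":-1},{"tx":19,"ty":-0.1,"tz":-0.15,"wx":0,"wy":0,"wz":0,"gripper":-1},{"tx":22.5,"ty":-0.1,"tz":-0.15,"wx":0,"wy":0,"wz":0,"gripper":-1},{"tx":24.5,"ty":-0.1,"tz":-0.15,"wx":0,"wy":0,"wz":0,"gripper":-1},{"tx":25,"ty":-0.1,"tz":-0.15,"wx":0,"wy":0,"wz":0,"gripper":-1}]'
python3 -m creep '[{"tx":0,"ty":0,"tz":0,"wx":0,"wy":0,"wz":0,"gripper":-1},{"tx":0,"ty":0,"tz":0,"wx":0,"wy":0,"wz":0,"gripper":-1},{"tx":0,"ty":0,"tz":0,"wx":0,"wy":0,"wz":0,"gripper":-1}]'
python3 -c "
from h import *
cap('wrist','wrist17')
to([479.3,-115.6,55])"
```

```text
time: 17.63
tool_pos: [477.0, -115.4, 52.5]
tcp_rot: [-1.932, 1.563, 2.796]
contact_force: [0.3, -0.3, 0.3]
grip_width: 91.7
time: 17.88
tool_pos: [480.7, -115.6, 58.1]
tcp_rot: [1.122, 1.568, -0.432]
contact_force: [0.7, 0.1, 0.3]
grip_width: 91.9
shift cm [ 0.33 -0.14  0.01] w [ 0.     0.001 -0.003] cur jaw -89.0 q6 1.163 pos [ 480.7 -115.4   58.3] t 17.93 w 91.8
```

View pics/wrist17.png

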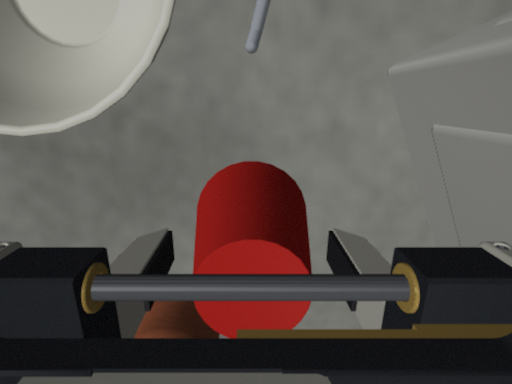

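```bash
python3 -m creep '[{"tx":0.2,"ty":-0.1,"tz":0,"wx":0,"wy":0,"wz":0,"gripper":-1},{"tx":0.2,"ty":-0.1,"tz":0,"wx":0,"wy":0,"wz":0,"gripper":1},{"tx":0.2,"ty":-0.1,"tz":0,"wx":0,"wy":0,"wz":0,"gripper":1},{"tx":0.2,"ty":-0.1,"tz":0,"wx":0,"wy":0,"wz":0,"gripper":1},{"tx":0.2,"ty":-0.1,"tz":0,"wx":0,"wy":0,"wz":0,"gripper":1},{"tx":0.2,"ty":-0.1,"tz":0,"wx":0,"wy":0,"wz":0,"gripper":1},{"tx":0.2,"ty":-0.1,"tz":0,"wx":0,"wy":0,"wz":0,"gripper":1},{"tx":0.2,"ty":-0.1,"tz":0,"wx":0,"wy":0,"wz":0,"gripper":1}]'
python3 -c "
from h import *
to([479.3,-115.6,55])"
python3 -m creep '[{"tx":-1,"ty":0,"tz":0,"wx":0,"wy":0,"wz":0,"gripper":1},{"tx":-3.5,"ty":0,"tz":0,"wx":0,"wy":0,"wz":0,"gripper":1},{"tx":-7.5,"ty":0,"tz":0,"wx":0,"wy":0,"wz":0,"gripper":1},{"tx":-11.5,"ty":0,"tz":0,"wx":0,"wy":0,"wz":0,"gripper":1},{"tx":-15.5,"ty":0,"tz":0,"wx":0,"wy":0,"wz":0,"gripper":1},{"tx":-19.5,"ty":0,"tz":0,"wx":0,"wy":0,"wz":0,"gripper":1},{"tx":-23,"ty":0,"tz":0,"wx":0,"wy":0,"wz":0,"gripper":1},{"tx":-25,"ty":0,"tz":0,"wx":0,"wy":0,"wz":0,"gripper":1}]'
python3 -m creep '[{"tx":-0.5,"ty":0,"tz":0,"wx":0,"wy":0,"wz":0,"gripper":1},{"tx":-0.5,"ty":0,"tz":0,"wx":0,"wy":0,"wz":0,"gripper":1},{"tx":-0.5,"ty":0,"tz":0,"wx":0,"wy":0,"wz":0,"gripper":1}]'
python3 -c "
from h import *
cap('wrist','wrist18')
to([502,-304.3,310])"
```

```text
time: 18.6
tool_pos: [478.7, -114.7, 54.9]
tcp_rot: [0.83, 1.57, -0.723]
contact_force: [-0.1, -0.6, 2.0]
grip_width: 69.1
shift cm [-0.01  0.06  0.09] w [ 0.  0. -0.] cur jaw -89.0 q6 1.162 pos [ 478.7 -114.7   54.9] t 18.6 w 69.1
time: 19.27
tool_pos: [479.0, -114.6, 309.8]
tcp_rot: [1.186, 1.565, -0.367]
contact_force: [0.7, 0.2, -1.0]
grip_width: 68.9
time: 19.52
tool_pos: [477.8, -114.3, 308.6]
tcp_rot: [-1.969, 1.569, 2.761]
contact_force: [-0.3, -0.2, -0.7]
grip_width: 68.9
shift cm [-0.24  2.1  19.05] w [ 0.    -0.001  0.003] cur jaw -89.0 q6 1.162 pos [ 477.7 -114.2  307.9] t 19.57 w 68.9
```

View pics/wrist18.png

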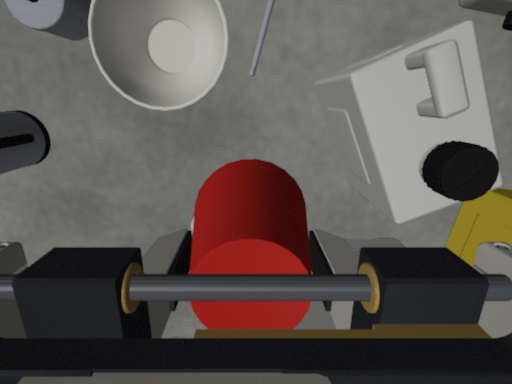

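```bash
python3 -m creep '[{"tx":0,"ty":0.3,"tz":2.5,"wx":0,"wy":0,"wz":0,"gripper":1},{"tx":0,"ty":0.6,"tz":6,"wx":0,"wy":0,"wz":0,"gripper":1},{"tx":0,"ty":1,"tz":10,"wx":0,"wy":0,"wz":0,"gripper":1},{"tx":0,"ty":1.5,"tz":14,"wx":0,"wy":0,"wz":0,"gripper":1},{"tx":0,"ty":1.9,"tz":17,"wx":0,"wy":0,"wz":0,"gripper":1},{"tx":0,"ty":2.1,"tz":19,"wx":0,"wy":0,"wz":0,"gripper":1},{"tx":0,"ty":2.1,"tz":19,"wx":0,"wy":0,"wz":0,"gripper":1},{"tx":0,"ty":2.1,"tz":19,"wx":0,"wy":0,"wz":0,"gripper":1}]'
python3 -m creep '[{"tx":0,"ty":0,"tz":0,"wx":0,"wy":0,"wz":0,"gripper":1},{"tx":0,"ty":0,"tz":0,"wx":0,"wy":0,"wz":0,"gripper":1},{"tx":0,"ty":0,"tz":0,"wx":0,"wy":0,"wz":0,"gripper":1}]'
python3 -c "
from h import *
c=cap('wrist','wrist19')
X=cloud(c);F=c['frame'].astype(int);red=(F[...,0]>90)&(F[...,1]<60)&(F[...,2]<70);q=X[red&(c['z_map']>0)]
from scipy.optimize import least_squares
o=get_obs();rim=o['tool_pos'][2]-55
q=q[(q[:,2]<rim+95)&(q[:,2]>rim-5)]
s=least_squares(lambda s:np.hypot(q[:,0]-s[0],q[:,1]-s[1])-(43-.15*(q[:,2]-rim)),[502,-304],loss='soft_l1');print('cup axis',s.x,len(q))
to([502,-304.3,230])
c=cap('side');cv2.imwrite('pics/side19.png',cv2.resize(c['frame'][60:220,130:340,::-1],None,fx=3.5,fy=3.5,interpolation=cv2.INTER_CUBIC))"
```

```text
time: 20.23
tool_pos: [502.2, -304.6, 307.0]
tcp_rot: [-2.315, 1.566, 2.414]
contact_force: [-0.4, 0.2, -1.5]
grip_width: 69.0
time: 20.48
tool_pos: [503.0, -302.9, 309.8]
tcp_rot: [-2.735, 1.571, 1.997]
contact_force: [0.4, -0.2, -0.8]
grip_width: 69.2
cup axis [ 501.82317601 -301.44165204] 4398
shift cm [ 7.99 -0.1   0.12] w [ 0.  0. -0.] cur jaw -88.9 q6 0.879 pos [ 503.  -303.1  309.9] t 20.53 w 69.0
```

View pics/side19.png

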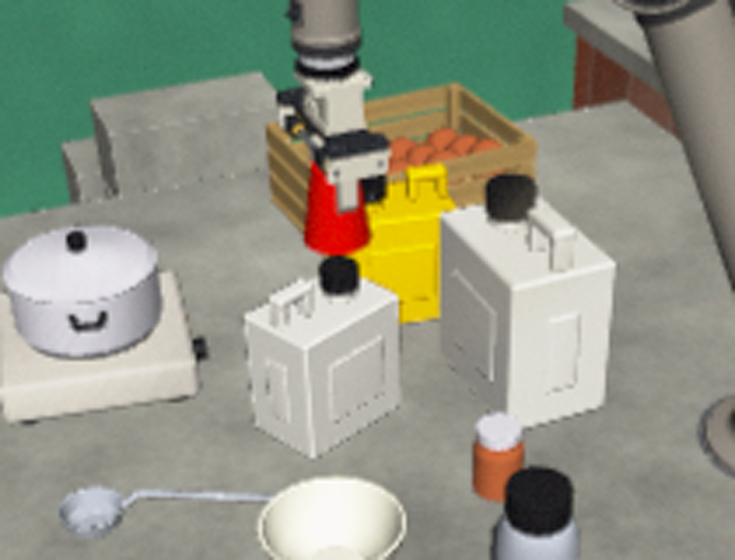

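View pics/wrist19.png

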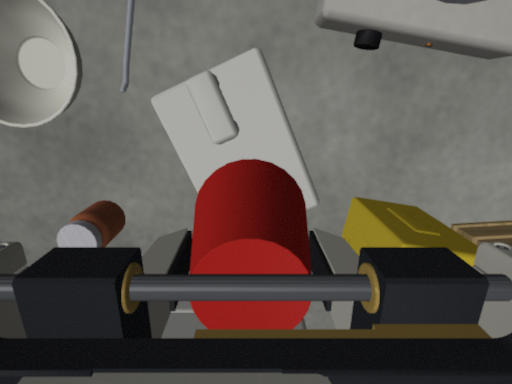

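```bash
python3 -m creep '[{"tx":0,"ty":0,"tz":0.15,"wx":0,"wy":0,"wz":0,"gripper":1},{"tx":1,"ty":0,"tz":0.15,"wx":0,"wy":0,"wz":0,"gripper":1},{"tx":2.2,"ty":0,"tz":0.15,"wx":0,"wy":0,"wz":0,"gripper":1},{"tx":3.4,"ty":0,"tz":0.15,"wx":0,"wy":0,"wz":0,"gripper":1},{"tx":4.4,"ty":0,"tz":0.15,"wx":0,"wy":0,"wz":0,"gripper":1},{"tx":5,"ty":0,"tz":0.15,"wx":0,"wy":0,"wz":0,"gripper":1},{"tx":5,"ty":0,"tz":0.15,"wx":0,"wy":0,"wz":0,"gripper":1},{"tx":5,"ty":0,"tz":0.15,"wx":0,"wy":0,"wz":0,"gripper":1}]'
python3 -m creep '[{"tx":0.6,"ty":0,"tz":0,"wx":0,"wy":0,"wz":0,"gripper":1},{"tx":1.2,"ty":0,"tz":0,"wx":0,"wy":0,"wz":0,"gripper":1},{"tx":1.8,"ty":0,"tz":0,"wx":0,"wy":0,"wz":0,"gripper":1},{"tx":2.3,"ty":0,"tz":0,"wx":0,"wy":0,"wz":0,"gripper":1},{"tx":2.5,"ty":0,"tz":0,"wx":0,"wy":0,"wz":0,"gripper":1},{"tx":2.5,"ty":0,"tz":0,"wx":0,"wy":0,"wz":0,"gripper":1},{"tx":2.5,"ty":0,"tz":0,"wx":0,"wy":0,"wz":0,"gripper":1}]'
python3 -c "
from h import *
to([502,-304.3,230])
c=cap('side');cv2.imwrite('pics/side20.png',cv2.resize(c['frame'][60:220,130:340,::-1],None,fx=3.5,fy=3.5,interpolation=cv2.INTER_CUBIC))"
```

```text
time: 21.25
tool_pos: [502.9, -305.7, 259.6]
tcp_rot: [-1.972, 1.571, 2.758]
contact_force: [-0.3, -0.5, -1.5]
grip_width: 69.1
time: 21.83
tool_pos: [502.9, -305.7, 234.7]
tcp_rot: [-1.861, 1.571, 2.869]
contact_force: [-0.1, 0.2, -0.5]
grip_width: 68.9
shift cm [ 0.47 -0.09 -0.14] w [ 0. -0.  0.] cur jaw -89.0 q6 0.877 pos [ 502.9 -305.7  234.7] t 21.83 w 68.9
```

View pics/side20.png

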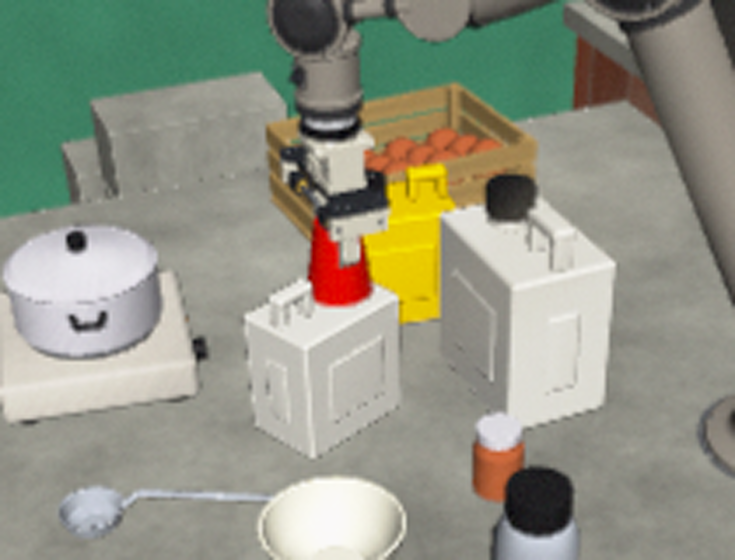

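```bash
python3 -m creep '[{"tx":0.15,"ty":-0.05,"tz":-0.1,"wx":0,"wy":0,"wz":0,"gripper":1},{"tx":0.3,"ty":-0.05,"tz":-0.1,"wx":0,"wy":0,"wz":0,"gripper":1},{"tx":0.3,"ty":-0.05,"tz":-0.1,"wx":0,"wy":0,"wz":0,"gripper":1}]'
python3 -m creep '[{"tx":0.1,"ty":0,"tz":0,"wx":0,"wy":0,"wz":0,"gripper":1},{"tx":0.1,"ty":0,"tz":0,"wx":0,"wy":0,"wz":0,"gripper":1}]'
python3 -m creep '[{"tx":0.05,"ty":0,"tz":0,"wx":0,"wy":0,"wz":0,"gripper":1},{"tx":0.05,"ty":0,"tz":0,"wx":0,"wy":0,"wz":0,"gripper":1}]'
```

```text
time: 22.13
tool_pos: [502.3, -304.6, 231.5]
tcp_rot: [-1.871, 1.571, 2.859]
contact_force: [0.3, 1.0, -0.9]
grip_width: 68.9
time: 22.3
tool_pos: [502.4, -304.7, 230.6]
tcp_rot: [-1.452, 1.571, -3.005]
contact_force: [-0.2, 0.8, -0.9]
grip_width: 68.9
time: 22.47
tool_pos: [502.4, -304.7, 230.2]
tcp_rot: [-0.645, 1.571, -2.198]
contact_force: [-0.4, -0.0, -0.1]
grip_width: 68.9
```

```bash
python3 -m creep '[{"tx":0.05,"ty":0,"tz":0,"wx":0,"wy":0,"wz":0,"gripper":1},{"tx":0.05,"ty":0,"tz":0,"wx":0,"wy":0,"wz":0,"gripper":1}]'
python3 -m creep '[{"tx":0.04,"ty":0,"tz":0,"wx":0,"wy":0,"wz":0,"gripper":1},{"tx":0.04,"ty":0,"tz":0,"wx":0,"wy":0,"wz":0,"gripper":1}]'
```

```text
time: 22.63
tool_pos: [502.4, -304.7, 230.0]
tcp_rot: [0.773, 1.57, -0.78]
contact_force: [0.2, 0.7, -0.2]
grip_width: 68.8
time: 22.8
tool_pos: [502.5, -304.7, 229.9]
tcp_rot: [0.808, 1.57, -0.745]
contact_force: [-0.4, 0.9, 3.6]
grip_width: 68.9
```

Contact; release and rise.

```bash
python3 -m creep '[{"tx":0,"ty":0,"tz":0,"wx":0,"wy":0,"wz":0,"gripper":-1},{"tx":0,"ty":0,"tz":0,"wx":0,"wy":0,"wz":0,"gripper":-1},{"tx":0,"ty":0,"tz":0,"wx":0,"wy":0,"wz":0,"gripper":-1},{"tx":0,"ty":0,"tz":0,"wx":0,"wy":0,"wz":0,"gripper":-1},{"tx":0,"ty":0,"tz":0,"wx":0,"wy":0,"wz":0,"gripper":-1},{"tx":0,"ty":0,"tz":0,"wx":0,"wy":0,"wz":0,"gripper":-1},{"tx":0,"ty":0,"tz":0,"wx":0,"wy":0,"wz":0,"gripper":-1}]'
python3 -m creep '[{"tx":-1,"ty":0,"tz":0,"wx":0,"wy":0,"wz":0,"gripper":-1},{"tx":-3,"ty":0,"tz":0,"wx":0,"wy":0,"wz":0,"gripper":-1},{"tx":-6,"ty":0,"tz":0,"wx":0,"wy":0,"wz":0,"gripper":-1},{"tx":-9,"ty":0,"tz":0,"wx":0,"wy":0,"wz":0,"gripper":-1},{"tx":-11,"ty":0,"tz":0,"wx":0,"wy":0,"wz":0,"gripper":-1},{"tx":-12,"ty":0,"tz":0,"wx":0,"wy":0,"wz":0,"gripper":-1},{"tx":-12,"ty":0,"tz":0,"wx":0,"wy":0,"wz":0,"gripper":-1},{"tx":-12,"ty":0,"tz":0,"wx":0,"wy":0,"wz":0,"gripper":-1}]'
python3 -c "
from meas import *
wristmeas('wrist21')
o=get_obs();print(o['contact_force'].round(1),o['dq'].round(3))
c=cap('side');cv2.imwrite('pics/side21.png',cv2.resize(c['frame'][60:220,130:340,::-1],None,fx=3.5,fy=3.5,interpolation=cv2.INTER_CUBIC))"
```

```text
time: 23.38
tool_pos: [502.4, -304.7, 229.2]
tcp_rot: [-1.648, 1.571, 3.082]
contact_force: [0.3, 0.0, 0.2]
grip_width: 91.8
time: 24.05
tool_pos: [502.5, -304.7, 349.9]
tcp_rot: [0.863, 1.569, -0.69]
contact_force: [0.4, -0.2, 0.1]
grip_width: 91.8
cup top z 276.2 centroid [ 503.  -303.1] circle 502.1 -303.0 r 28.2 3253
shoulder ((532.0485229492188, -289.554931640625), (169.5061492919922, 115.61188507080078), 24.615297317504883) 175.071684202628 8342
[[430.8999938964844, -272.29998779296875], [479.1000061035156, -377.3999938964844], [633.2000122070312, -306.79998779296875], [585.0, -201.6999969482422]]
[-1.1 -0.4 -0.3] [-0.001  0.011  0.02   0.001 -0.002  0.001]
```

View pics/wrist21.png

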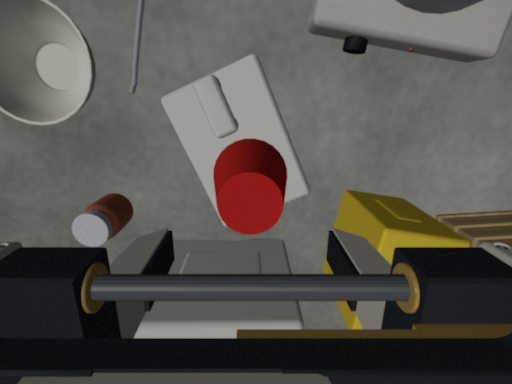

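View pics/side21.png

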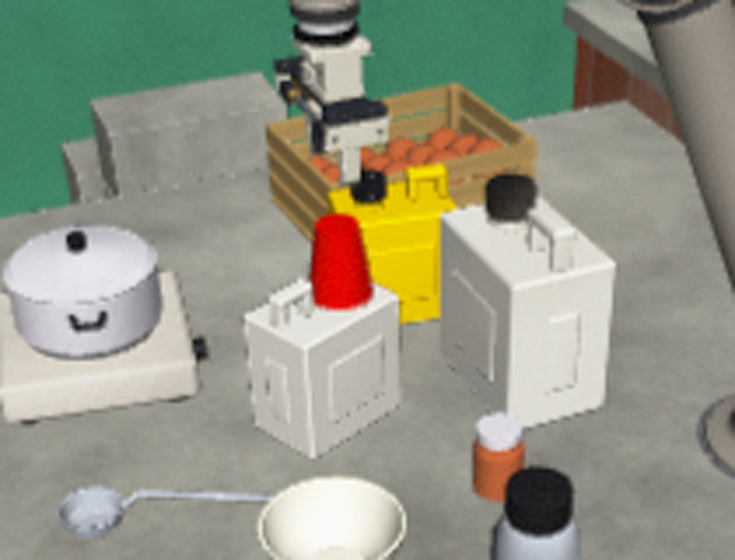

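```bash
python3 -c "
from h import *
print(close_job(), get_obs()['time'])"
```

```text
the job is handed in; nothing more can be done
the job is handed in; nothing more can be done
```

I finished the job and handed it in at about 24 s. I had no direct reading of the `thread` and `click` joints, so "cap home and clicked" is inferred, not measured.

- **Cup off:** I lifted the cup off the smaller white canister and stood it mouth-down on the slab at about (479, -115). I let go after about 5 N of contact.
- **Cap:** I gripped it and turned it about 3.1 rad clockwise, with no slip in the fingers. That is more than the worst-case start needs. The turning moment rose to about 0.24 N m, fell to about 0 and rose again, which fits the ratchet slipping.
- **Cup back:** I put the cup back over the cap and let go after about 4 N of contact. The arm then rose clear.

**Last checks:**
- **Cup:** its top is at z 276.2, the same as at the start, and its centre is at about (502.5, -303). That is within 2 mm of the cap's axis, and it looked upright in the side view.
- **Canister:** its outline is unchanged to within about 1 mm.
- **Other objects:** those in view looked unmoved; I did not measure them again.
- **Arm:** it reads no contact force beyond noise.

**Disagreements:** at the start the two fixed cameras differed by up to 11 mm on the canister, so I used the wrist camera instead. Its cap positions agreed to about 2 mm. Single moment readings were noisy, by about 0.06 N m, and a similar drop earlier in the turn was too unclear to count as a click.

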